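Post the new blinds and ring the bell

ROBOT

A 7-joint arm with a two-finger parallel gripper is mounted at the origin on the work surface. World frame = base frame: x ahead of the robot, y to its left, z up, the work surface at z = 0. Lengths are in m, angles in rad, forces in N, time in s.
With the tool pointing down it reaches from about 0.4 to 0.85 m from the base axis. Payload 4.4 kg.
Tool frame: the origin (TCP) lies at the centre of the arm's flange, where the gripper is bolted on; the fingertips stand 199 mm ahead of it and the grasp point (between the pads) lies 180 mm ahead of it (pinch_z is the distance from the TCP to the grasp point, in m); z points along the fingers, y is the direction in which the jaws open and shut (so a half turn about z gives the same grasp; the last joint's range is limited). The gripper opens to 94 mm and grips with 3 to 60 N. Pads are 16 mm wide; open, the fingers measure 119 mm over their backs; the gripper's body (75 mm by 177 mm) begins 78 mm behind the grasp point.
Start: joints at [-1.172, 0.628, 0.038, 1.517, -0.027, 0.996, -0.02], TCP at [0.291, 0.581, 0.405] pointing down, gripper open.
Joint ranges: [-3.06, 3.06], [-0.37, 2.12], [-1.25, 1.32], [0.18, 2.47], [-1.1, 4.24], [0.23, 1.98], [-2.94, 2.94]. Speed limits (rad/s): [2.57, 2.57, 3.14, 3.14, 3.14, 3.14, 3.14].

INTERFACE

Orientations are given as a unit quaternion [x, y, z, w].
In Python, from workcell import read_state, get_image, finish_job, pinch_z gives the robot as it stands. The module is installed in compiled form; this text tells all that it offers.
- The arm moves only by the tool drive_tool, never from a script. Its argument "plan" is text: rows parted by semicolons, each of 5 numbers parted by spaces: the shift along the tool's x, y, z in cm, then the turn about the tool's z in rad, then the opening in per cent of the stroke, from 0 (shut) to 100 (fully open). A call has 1 to 12 rows; each row is the pose to reach, as a shift and turn from the pose measured when the call began, along the tool's axes at that moment; what a row does not reach only later rows make up. A row lasts 1/10 s, in which the tool goes at most 50 mm and 8.59 degrees, less where a joint would pass 70% of its speed; a pose out of reach is approached as far as the arm can. A call with a gripper value outside its range is refused whole. The fingers move at their own pace and stop on an object; the grip force is fixed at half the most. Time passes only in rows, so rows that repeat a pose let the fingers close. It gives the time, the measured TCP pose, the force and the opening at its end, in the units of the state.
- read_state(): the state, without advancing time (a new reading comes with each control period).
- get_image(name): name is "scene" or "top" or "wrist"; returns a dict with "image" (480x640x3 uint8, red, green, blue), "depth" (480x640 float32, m along the optical axis (not along the pixel's ray), 0 where there is no reading), "K" (3x3 intrinsics, pixels), "k1" (the pictures are not rectified: a ray, as slopes to the right and down, at radius r is drawn at 1 + k1 r^2 times it, then the intrinsics apply), "position" and "rotation" of the camera in the world. Camera axes: x right, y up, looking along -z (the intrinsics and any distortion apply to the point x, -y, -z); pixel columns grow to the right and rows downward; lengths in m; the calibration is good to about 2 mm. A picture is of the moment at which its call begins.
- finish_job(): hands the job in, once; it reports no verdict.
The state is a dict: "clock": time; "qpos": joint angles; "joint_velocities": joint speeds; "effort": joint torques, N m; "ee_pos": TCP position; "ee_rot": TCP orientation; "contact_force": force on the tool from outside, world axes, zero at the start; "ft_torque": the same for the moment, N m; "opening": finger opening in m.
Only numpy, scipy, OpenCV 4.12 (cv2) and the standard library are available. Lean on these libraries where they do the work, as an engineer would, in place of code of your own. Each camera call takes 0.05 s, during which the arm holds its last target.

TASK

The blinds go up to 250: take the score counter out of the game rack, lay it down gently, without letting it fall, wheels up on the cork mat, centred on it and along it, and roll its three wheels until it reads 250, each digit level with the red index marks. Then ring the desk bell, pressing its plunger fully down, and let go. Leave the other things on the shelf where they are.

Things in the scene. Friction and masses are not known exactly. Their poses are not given: they have to be found in the camera images.
- counter_center (a point): Centre of the score counter, a dark wooden bar 156 mm long (z), 56 wide (y) and 46 thick (x), 0.4 kg, with three white thumbwheels in its top face. -x: the way the wheels face; +y: the reader's side when it lies wheels up. Grip it on the plain side faces, 28 mm from here along y. Base and top face lie 23 mm from here along x; the wheel rims stand 9 mm out of the top face.
- counter: The same counter and axes; origin at the middle of its lower end face as it stands at the start: on end in the rack's slot, z up, hundreds wheel uppermost. It is too long to be tipped over in the slot, and a boxed game stands close on the wheels' side.
- wheel_hundreds (a joint): Left digit: white wheel, black digits 0 to 9, 42 mm across, 18 wide, at z = +34 mm from counter_center, axle 11 mm above it along -x, parallel to z. Turns endlessly, no clicks, stays where left; 1 N at the rim turns it. Rad; digit n is up, level with the red marks, at n x 0.6283 (any full turn more or less). Growing: the rim's top moves to the counter's +y.
- wheel_tens (a joint): Middle digit: the same kind of wheel, at z = 0 of counter_center; its angle reads in the same way.
- wheel_ones (a joint): Right digit: the same kind of wheel, at z = -34 mm from counter_center; its angle reads in the same way.
- rack: Birch game rack, fixed; origin on the shelf under the middle of the counter's slot. Walls 88 mm high, floor 6 mm, slot 82 (x) by 76 mm (y) inside; the counter's upper 74 mm stand out. Two upright boxed games 185 mm high fill the next slot, on the wheels' side, from y = +51 mm; the rack ends at y = +155, y = -45 and x = +-50 mm.
- mat_center (a point): Centre of the top of the cork mat, fixed, 110 mm (its x) by 210 mm (its y, the long way), 4 mm thick.
- bell_knob (a point): Middle of the top of the black plunger knob (22 mm across) on the steel desk bell, 71 mm above the shelf when up; the bell is 84 mm across, 0.4 kg, loose on the shelf, its dome 50 mm high. The point moves down with the knob.
- bell_plunger (a joint): How far the bell's plunger is pressed: 0 up, 0.007 m at its stop. The spring takes 2 N to start and 7 N at the stop, and brings it up again.
- chips_mid (a point): Mid-height of a stack of green chips (one piece), 39 mm across and 66 mm high. Bystander.
- pawn_a_mid (a point): Mid-height of a yellow pawn 75 mm high, 38 mm across the foot. Bystander.
- pawn_b_mid (a point): Mid-height of the other yellow pawn, the same size. Bystander.
- bowl_mid (a point): Mid-height of a steel bowl, 120 mm across, 50 mm high. Bystander.
- cards_mid (a point): Middle of a blue card box, 66 x 92 x 20 mm, lying flat. Bystander.
- dice_cup_mid (a point): Mid-height of a black dice cup, 72 mm across, 88 mm high. Bystander.
There are look-alikes about, which are no part of the job. Leave any green, orange or purple look-alike of the part that bears bell_knob alone.

How it is judged:
By the outcome, as a careful person would: the job done as asked, in the order asked, and still so for the second after the job is handed in, with the robot touching nothing.
It also fails if it takes over 72 s, if anything falls off the work surface, if the arm or the gripper's body presses on something with over 40 N, if the wrist force passes 120 N, or if a joint passes its speed limit or range.

## Working session

There is one attempt and no reset: what is moved stays moved. The work goes in short steps, Python scripts to look and compute and a tool call to move; the robot and the scene stay as the last step left them, time stands still between calls to the robot, and variables do not carry over. Pictures are saved under pics/ and viewed, and the job is handed in when it is done.

Besides the shell and the picture viewer there is one more tool, called as name(argument=value, ...) on one line, values as JSON. drive_tool: Moves the arm, as the interface text tells. Its arguments: {"type":"object","properties":{"plan":{"type":"string"}},"required":["plan"]}

```bash
mkdir -p pics; ls; python3 - <<'E'
from workcell import *
import cv2,numpy as np
s=read_state()
for k,v in s.items(): print(k,np.round(v,4) if v is not None else v)
print(pinch_z)
for n in ["scene","top","wrist"]:
    d=get_image(n); cv2.imwrite(f"pics/{n}0.png",d["image"][:,:,::-1]); np.savez(f"{n}0.npz",**d)
    print(n,d["K"],d["k1"],np.round(d["position"],4),np.round(d["rotation"],4))
E
```

```text
pics
clock 0.0
qpos [-1.1718  0.6294  0.0384  1.5184 -0.027   0.9963 -0.02  ]
joint_velocities [-0.0004  0.0006  0.0004  0.0004 -0.0004  0.0004  0.0016]
effort [-3.00000e-04 -5.49724e+01  1.14400e+00 -1.86630e+01 -5.20000e-02
  2.38000e-02  2.00000e-04]
ee_pos [0.2912 0.5808 0.4037]
ee_rot [ 2.303e-01  9.731e-01 -9.000e-04 -2.000e-04]
contact_force [-0.2294 -0.6528  0.1261]
ft_torque [ 0.0175  0.0263 -0.0277]
opening 0.094
0.1804
scene [[476.4554317    0.         323.2432952 ]
 [  0.         476.4554317  241.68353446]
 [  0.           0.           1.        ]] 0.03190648481847835 [1.2554 0.038  0.9249] [0.2254 0.2693 0.7051 0.616 ]
top [[458.00046348   0.         323.02839345]
 [  0.         458.00046348 241.74222489]
 [  0.           0.           1.        ]] -0.011355548717774938 [ 0.3766 -0.0729  1.1013] [ 0.0613 -0.0543 -0.7029  0.7065]
wrist [[331.57112403   0.         320.14178608]
 [  0.         331.57112403 245.88341425]
 [  0.           0.           1.        ]] -0.008992282986461701 [0.2223 0.6162 0.3825] [-0.1162 -0.0701  0.5205  0.843 ]
```

View pics/scene0.png

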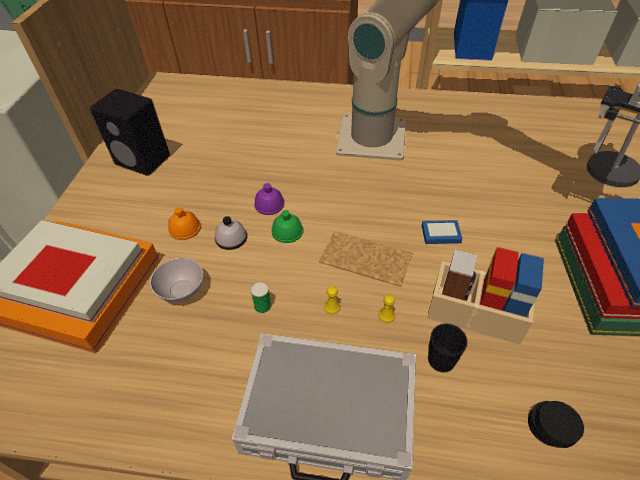

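View pics/top0.png

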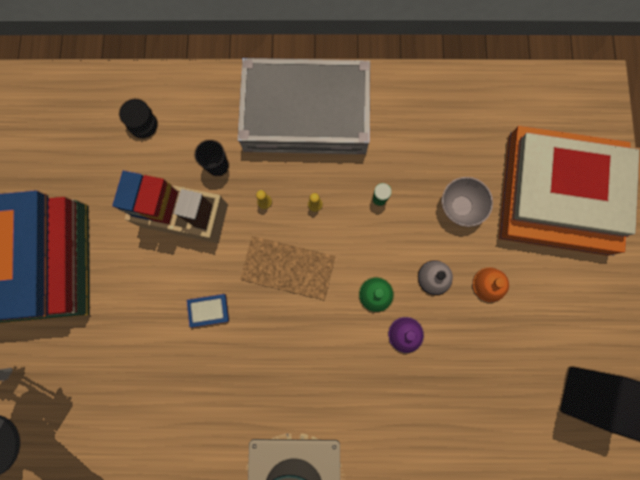

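View pics/wrist0.png

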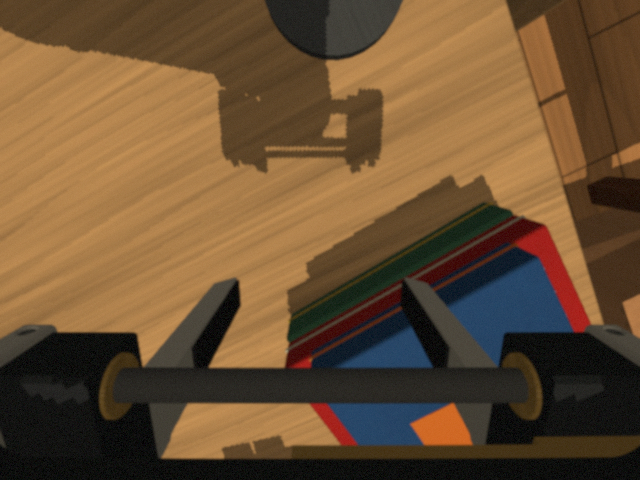

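The scene picture shows the bell with a steel dome and black knob at (230,232). Its look-alikes are orange (182,222), purple (268,198) and green (287,226). The mat is at (366,258). In the rack, something dark brown and white stands at (460,275), and the boxed games are at (510,280). I'll check crops.

```bash
python3 - <<'E'
import cv2,numpy as np
a=cv2.imread("pics/scene0.png")[220:350,400:560]; b=cv2.imread("pics/top0.png")[160:250,100:240]
c=cv2.imread("pics/scene0.png")[180:270,150:310]
A=cv2.resize(a,None,fx=2.5,fy=2.5,interpolation=2);B=cv2.resize(b,None,fx=2.8,fy=2.8,interpolation=2);C=cv2.resize(c,None,fx=2.4,fy=2.4,interpolation=2)
o=np.zeros((600,800,3),np.uint8);o[:325,:400]=A;o[:252,400:792]=B;o[330:330+216,:384]=C
cv2.imwrite("pics/crop0.png",o)
E
```

```text
(no output)
```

View pics/crop0.png

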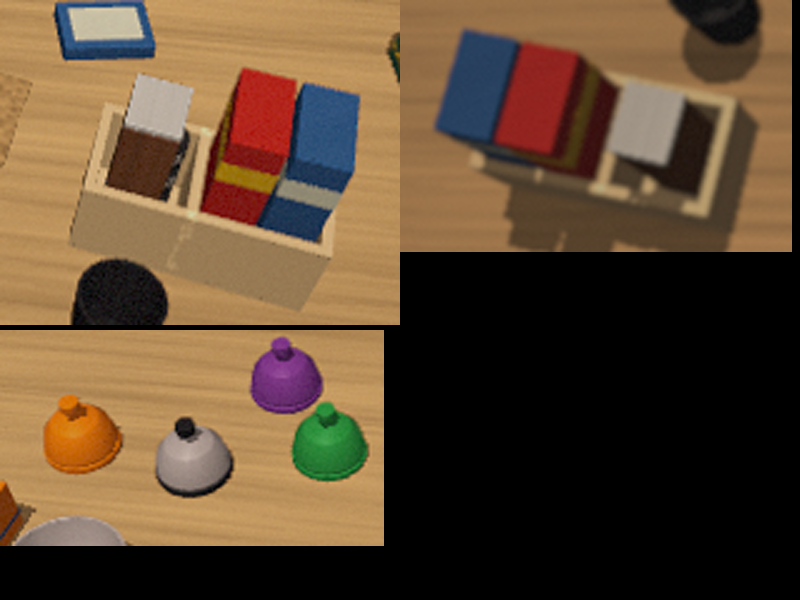

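Candidates for the bell: steel dome with black knob at (230,232), orange at (182,222), purple at (268,198), green at (287,226). I choose the steel one; the crop confirms its black knob. For the counter, the dark bar with a pale end cap at (460,270) stands in the slot beside the red and blue boxes, so that is the one. Now to measure.

```bash
cat > h.py <<'E'
import numpy as np,cv2
from scipy.spatial.transform import Rotation as R
def load(n): return dict(np.load(n+".npz"))
def rays(d,uv):
    K=d["K"];k=float(d["k1"]);uv=np.asarray(uv,float).reshape(-1,2)
    p=cv2.undistortPoints(uv.reshape(-1,1,2),K,np.array([k,0,0,0.])).reshape(-1,2)
    c=np.c_[p[:,0],-p[:,1],-np.ones(len(p))]
    return np.array(d["position"]),R.from_quat(d["rotation"]).apply(c)
def plane(d,uv,z):
    o,r=rays(d,uv); return o+r*((z-o[2])/r[:,2])[:,None]
def pts(d,mask=None):
    D=d["depth"]; m=(D>0) if mask is None else (mask>0)&(D>0)
    v,u=np.nonzero(m); o,r=rays(d,np.c_[u,v]); return o+r*D[v,u][:,None],np.c_[u,v]
def proj(d,P):
    P=np.atleast_2d(P); c=R.from_quat(d["rotation"]).inv().apply(P-d["position"])
    s=np.c_[c[:,0]/-c[:,2],c[:,1]/c[:,2]]; r2=(s**2).sum(1)[:,None]; s=s*(1+float(d["k1"])*r2)
    return np.c_[s[:,0]*d["K"][0,0]+d["K"][0,2],s[:,1]*d["K"][1,1]+d["K"][1,2]]
E
python3 - <<'E'
from h import *
for n in ["scene0","top0"]:
    d=load(n);P,uv=pts(d);im=d["image"];hsv=cv2.cvtColor(im,cv2.COLOR_RGB2HSV)[uv[:,1],uv[:,0]]
    print(n)
    def box(u0,v0,u1,v1): return (uv[:,0]>=u0)&(uv[:,0]<u1)&(uv[:,1]>=v0)&(uv[:,1]<v1)
    def rect(m,l):
        q=P[m]; r=cv2.minAreaRect((q[:,:2]*1000).astype(np.float32)); print(l,m.sum(),"rect",np.round(r[0],1),np.round(r[1],1),round(r[2],1),"z",np.round(np.percentile(q[:,2],[5,50,95]),4))
    b={"scene0":[(425,235,545,345),(300,225,420,290),(205,205,255,255)],"top0":[(105,165,230,245),(235,230,345,305),(405,250,465,300)]}[n]
    m=box(*b[0])
    rect(m&(abs(P[:,2]-.088)<.006),"rackrim")
    rect(m&(abs(P[:,2]-.162)<.006)&(hsv[:,1]<60),"countertop")
    rect(m&(abs(P[:,2]-.185)<.006),"boxes")
    m=box(*b[1]); 
    # mat by colour
    q=im[uv[:,1],uv[:,0]].astype(int)
    rect(m&(abs(P[:,2]-.004)<.0015),"mat?")
    m=box(*b[2]); rect(m&(P[:,2]>.066),"knob"); rect(m&(P[:,2]>.010)&(P[:,2]<.05),"dome")
    print(np.percentile(P[box(*b[1])][:,2],[5,25,50,75,95]))
E
```

```text
scene0
rackrim 1347 rect [678.6 271.6] [200.3 214.2] 78.3 z [0.0833 0.0876 0.0917]
countertop 519 rect [624.  286.4] [170.5  77. ] 73.9 z [0.1587 0.1619 0.1641]
boxes 1561 rect [632.3 322.4] [91.3 84.7] 78.3 z [0.1821 0.1849 0.1872]
mat? 2034 rect [492.7  14.8] [208.  308.4] 7.3 z [0.0026 0.0038 0.0053]
knob 50 rect [ 472.6 -326.7] [23.1 19.9] 13.2 z [0.0671 0.0697 0.0732]
dome 626 rect [ 482.1 -322.5] [66.6 77.6] 30.6 z [0.0126 0.035  0.0481]
[-0.0025902  -0.00061286  0.00112492  0.00331358  0.00598595]
top0
rackrim 949 rect [657.1 275. ] [202.9 169.9] 78.4 z [0.0842 0.0891 0.0926]
countertop 569 rect [617.2 281.1] [166.7  58. ] 85.1 z [0.1599 0.1634 0.1659]
boxes 1657 rect [631.5 321.8] [93.  80.8] 78.5 z [0.1827 0.1864 0.1891]
mat? 2882 rect [497.   20.4] [179.6 266.3] 0.2 z [0.0026 0.004  0.0053]
knob 75 rect [ 472.5 -327.4] [20.8 19. ] 48.2 z [0.0682 0.0714 0.0746]
dome 817 rect [ 471.2 -325.3] [81.  75.9] 44.6 z [0.0135 0.0385 0.0483]
[-0.00141354  0.00101593  0.00308096  0.00518785  0.00776576]
```

```bash
python3 - <<'E'
from h import *
def comp(m,seed):
    n,l,s,c=cv2.connectedComponentsWithStats(m.astype(np.uint8),connectivity=4)
    k=l[seed[1],seed[0]]; 
    return l==k if k else None
for n,ct,mt in [("scene0",(463,262),(366,258)),("top0",(190,204),(288,268))]:
    d=load(n);im=d["image"];hsv=cv2.cvtColor(im,cv2.COLOR_RGB2HSV)
    m=comp((hsv[...,1]<50)&(hsv[...,2]>120),ct)
    if m is not None:
        v,u=np.nonzero(m);X=plane(d,np.c_[u,v],.162);r=cv2.minAreaRect((X[:,:2]*1000).astype(np.float32));print(n,"cap",m.sum(),r, np.mean(X[:,:2],0))
    # mat: corners by blurred darkness vs table
    g=cv2.GaussianBlur(im,(0,0),2).astype(int)
    print("matcol",g[mt[1],mt[0]],"table",g[mt[1]+40,mt[0]],g[mt[1]-38,mt[0]])
    cv2.imwrite(f"pics/mat_{n}.png",cv2.resize(im[mt[1]-50:mt[1]+50,mt[0]-65:mt[0]+65,::-1],None,fx=5,fy=5,interpolation=2))
    # knob
    kb=(hsv[...,2]<60)
E
```

```text
scene0 cap 495 ((616.237548828125, 224.0980224609375), (44.80727767944336, 57.40528106689453), 77.44676208496094) [0.61677709 0.22416172]
matcol [172 129  77] table [188 146  91] [182 141  88]
top0 cap 513 ((612.1663818359375, 223.9898223876953), (44.70603561401367, 53.27545928955078), 77.14092254638672) [0.61204071 0.22377649]
matcol [143 104  64] table [157 117  74] [156 115  74]
```

```bash
python3 - <<'E'
import cv2,numpy as np
a=cv2.imread("pics/mat_scene0.png");b=cv2.imread("pics/mat_top0.png")
cv2.imwrite("pics/mats.png",cv2.resize(np.vstack([a,b]),(390*1,600)))
E
```

```text
(no output)
```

View pics/mats.png

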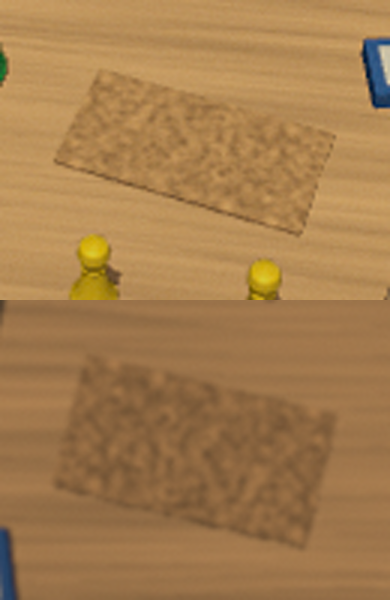

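```bash
python3 - <<'E'
from h import *
for n,o,c in [("scene0",(301,208),[(98,70),(336,134),(300,234),(55,161)]),("top0",(223,218),[(88,55),(337,112),(304,247),(56,186)])]:
    d=load(n); X=plane(d,np.array(c)/3.+np.array(o),.004)[:,:2]*1000
    print(n,np.round(X,1).tolist(),cv2.minAreaRect(X.astype(np.float32)),X.mean(0))
    e=(X[1]-X[0]+X[2]-X[3]);print("long dir",np.degrees(np.arctan2(e[1],e[0])))
    # all objects: heights>0.02 centroid list
d=load("scene0")
print(proj(d,[[0.614,.224,.162]]),proj(load("top0"),[[0.614,.224,.162]]))
# knob both views, dark blob
for n,s in [("scene0",(227,220)),("top0",(440,275))]:
    d=load(n);h=cv2.cvtColor(d["image"],cv2.COLOR_RGB2HSV);m=(h[...,2]<70).astype(np.uint8)
    k,l,st,c=cv2.connectedComponentsWithStats(m)
    i=[j for j in range(1,k) if np.hypot(*(c[j]-s))<14 and st[j,4]>10];print(n,[(c[j],st[j]) for j in i],[plane(d,c[j],.068) for j in i])
E
```

```text
scene0 [[422.0, -64.8], [468.6, 141.2], [575.4, 114.9], [527.3, -87.3]] ((498.9280090332031, 26.104957580566406), (211.20372009277344, 109.9417724609375), 77.26496124267578) [498.32552054  26.03392331]
long dir 76.95209776988179
top0 [[570.4, 110.9], [524.7, -91.4], [416.6, -65.4], [463.9, 133.3]] ((493.33502197265625, 22.05181884765625), (207.4410858154297, 111.15335845947266), 77.25030517578125) [493.88605359  21.87754618]
long dir -103.07028390321918
[[462.89138849 261.44040752]] [[187.63171022 202.81780111]]
scene0 [(array([226.69090909, 220.50909091]), array([223, 217,   9,   8,  55], dtype=int32))] [array([[ 0.47758903, -0.32639005,  0.068     ]])]
top0 [(array([440.40625 , 275.734375]), array([436, 272,  10,   9,  64], dtype=int32))] [array([[ 0.4706625 , -0.32732093,  0.068     ]])]
```

```bash
cat >> h.py <<'E'
from workcell import *
def go(p,yaw=None,s=None):
    """world TCP target, yaw deg of tool y -> tool shift cm + turn"""
    s=s or read_state(); r=R.from_quat(s["ee_rot"]); sh=r.inv().apply(np.array(p)-s["ee_pos"])*100
    y=r.apply([0,1,0]); cur=np.degrees(np.arctan2(y[1],y[0])); t=0
    if yaw is not None: t=-np.radians((yaw-cur+180)%360-180)
    print("shift cm",np.round(sh,2),"turn",round(t,4),"| yaw",round(cur,2),"tilt",np.round(r.apply([0,0,1])[:2],4)); return sh
def st():
    s=read_state();print("t",round(s["clock"],2),"pos",np.round(s["ee_pos"],4),"F",np.round(s["contact_force"],2),"T",np.round(s["ft_torque"],2),"open",round(s["opening"],4))
E
python3 - <<'E'
from h import *
go([.614,.224,.42],-12.7)
go([.60,.10,.42],-12.7)
E
```

```text
shift cm [-44.85 -17.43  -1.58] turn 1.3276 | yaw 63.37 tilt [-0.0006 -0.0013]
shift cm [-49.15 -29.14  -1.56] turn 1.3276 | yaw 63.37 tilt [-0.0006 -0.0013]
```

drive_tool(plan="-44.8 -17.4 -1.6 1.328 100;-44.8 -17.4 -1.6 1.328 100;-44.8 -17.4 -1.6 1.328 100;-44.8 -17.4 -1.6 1.328 100;-44.8 -17.4 -1.6 1.328 100;-44.8 -17.4 -1.6 1.328 100;-44.8 -17.4 -1.6 1.328 100;-44.8 -17.4 -1.6 1.328 100;-44.8 -17.4 -1.6 1.328 100;-44.8 -17.4 -1.6 1.328 100;-44.8 -17.4 -1.6 1.328 100;-44.8 -17.4 -1.6 1.328 100")

```text
clock: 1.35
ee_pos: [0.6138, 0.2241, 0.4197]
ee_rot: [0.781, 0.624, -0.001, -0.0]
contact_force: [0.2, 0.0, 0.2]
opening: 0.0937
```

```bash
python3 - <<'E'
from h import *
st();go([.614,.224,.42],-12.7)
d=get_image("wrist");np.savez("wrist1.npz",**d);cv2.imwrite("pics/wrist1.png",d["image"][:,:,::-1])
print(d["position"],proj(d,[[.614,.224,.162]]))
E
```

```text
t 1.35 pos [0.6138 0.2241 0.4197] F [0.16 0.03 0.22] T [-0.04  0.1  -0.01] open 0.0937
shift cm [-0.01  0.03 -0.03] turn -0.0016 | yaw -12.79 tilt [-0.0018 -0.001 ]
[0.63179004 0.30066869 0.39826356] [[319.90836398 261.63360589]]
```

View pics/wrist1.png

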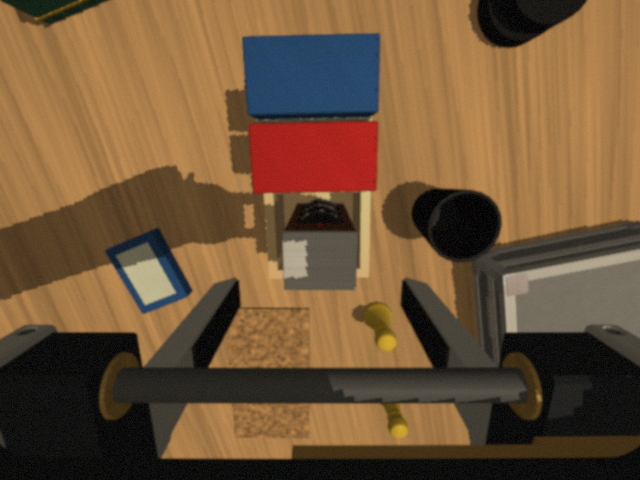

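The wrist picture shows the counter's grey end cap at (283–357, 234–289). Its centre is at (320,261), exactly where it was predicted, and the black wheels face the red box. The jaws are aligned, so I'll descend and grip.

drive_tool(plan="0 0 3 0 100;0 0 6.5 0 100;0 0 9.5 0 100;0 0 11.5 0 100;0 0 11.5 0 100;0 0 11.5 0 50;0 0 11.5 0 40;0 0 11.5 0 30;0 0 11.5 0 20;0 0 11.5 0 20;0 0 11.5 0 20;0 0 11.5 0 20")

```text
clock: 2.6
ee_pos: [0.6131, 0.2255, 0.3053]
ee_rot: [0.781, 0.625, -0.0, -0.0]
contact_force: [-0.1, 0.6, 3.5]
opening: 0.0561
```

```bash
python3 - <<'E'
from h import *
st();go([.614,.224,.305],-12.7)
E
```

```text
t 2.6 pos [0.6131 0.2255 0.3053] F [-0.13  0.58  3.5 ] T [-0.06  0.24  0.03] open 0.0561
shift cm [-0.13  0.12  0.03] turn 0.0006 | yaw -12.67 tilt [-0.0012  0.0002]
```

drive_tool(plan="0 0 -3 0 20;0 0 -6.5 0 20;0 0 -10 0 20;0 0 -13 0 20;0 0 -14 0 20;0 0 -14 0 20")

```text
clock: 3.2
ee_pos: [0.6133, 0.2254, 0.4455]
ee_rot: [0.781, 0.625, -0.0, -0.0]
contact_force: [0.5, -0.2, -5.3]
opening: 0.0559
```

```bash
python3 - <<'E'
from h import *
st();go([.5186,.1225,.43],-12.9)
d=get_image("scene");np.savez("scene2.npz",**d);cv2.imwrite("pics/scene2.png",d["image"][:,:,::-1])
E
```

```text
t 3.2 pos [0.6133 0.2254 0.4455] F [ 0.47 -0.16 -5.33] T [-0.07  0.04 -0.04] open 0.0559
shift cm [-12.12  -6.98   1.55] turn 0.0041 | yaw -12.66 tilt [-0.0006  0.0006]
```

View pics/scene2.png

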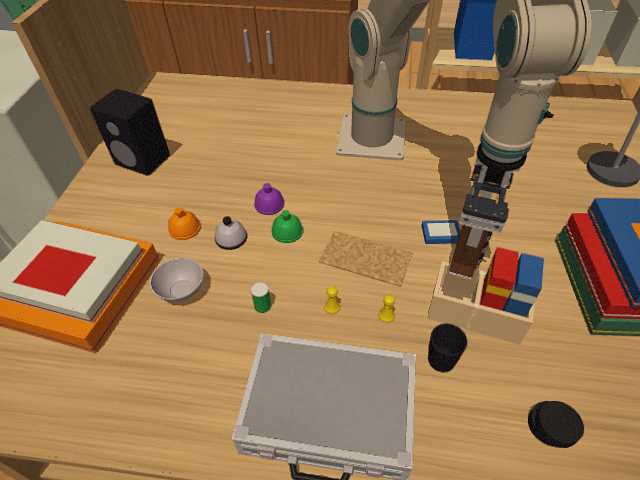

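The counter hangs upright in the jaws, clear of the slot, with its lower end near (460,280). Next I'll carry it over the mat's left end.

drive_tool(plan="-3 -1.8 0.5 0.004 20;-6 -3.6 1 0.004 20;-9 -5.2 1.5 0.004 20;-12.1 -7 1.5 0.004 20;-12.1 -7 1.5 0.004 20;-12.1 -7 4.5 0.004 20;-12.1 -7 8 0.004 20;-12.1 -7 11 0.004 20;-12.1 -7 12.5 0.004 20;-12.1 -7 13 0.004 20;-12.1 -7 13 0.004 20")

```text
clock: 4.35
ee_pos: [0.5171, 0.1228, 0.3127]
ee_rot: [0.782, 0.623, -0.003, -0.001]
contact_force: [-0.3, 0.5, -5.1]
opening: 0.0556
```

```bash
python3 - <<'E'
from h import *
st();go([.5186,.1225,.3033],-12.9)
d=get_image("scene");np.savez("scene3.npz",**d);cv2.imwrite("pics/scene3.png",cv2.resize(d["image"][120:330,280:520,::-1],None,fx=2.6,fy=2.6))
E
```

```text
t 4.35 pos [0.5171 0.1228 0.3127] F [-0.34  0.5  -5.09] T [-0.05  0.02  0.01] open 0.0556
shift cm [0.01 0.16 0.94] turn 0.0002 | yaw -12.89 tilt [-0.0066 -0.0015]
```

View pics/scene3.png

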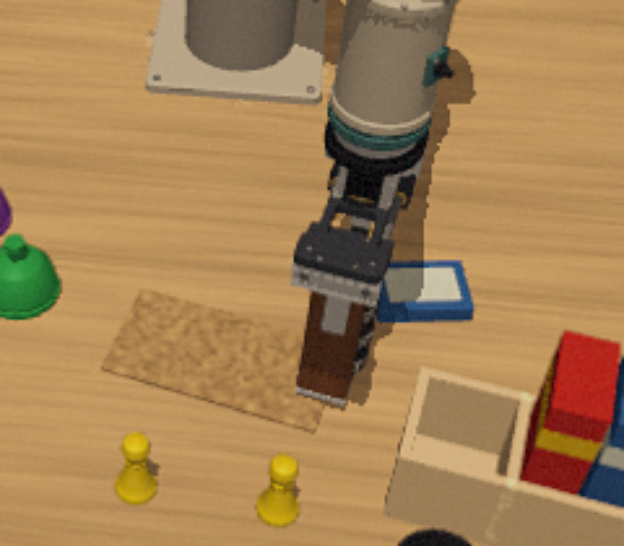

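drive_tool(plan="0 0.1 0.5 0 20;0 0.1 0.8 0 20;0 0.1 1 0 20;0 0.1 1.15 0 20;0 0.1 1.15 0 20")

```text
clock: 4.9
ee_pos: [0.5185, 0.1225, 0.3034]
ee_rot: [0.782, 0.623, -0.001, -0.001]
contact_force: [-1.5, -0.2, 4.5]
opening: 0.0562
```

```bash
python3 - <<'E'
from h import *
st();go([.5186,.1225,.3033],-12.9)
E
```

```text
t 4.9 pos [0.5185 0.1225 0.3034] F [-1.54 -0.22  4.5 ] T [-0.25  0.67 -0.02] open 0.0562
shift cm [0.   0.   0.01] turn 0.0001 | yaw -12.9 tilt [-0.0038 -0.    ]
```

drive_tool(plan="-0.3 0 0.2 0 20;-0.6 0 0.2 0 20;-0.95 0 0.15 0 20;-1.25 0 0.1 0 20;-1.9 0 0.05 0 20;-2.5 0 0.05 0 20;-3.1 0 0.05 0 20;-3.1 0 0.05 0 20")

```text
clock: 5.7
ee_pos: [0.5123, 0.092, 0.3041]
ee_rot: [0.782, 0.623, 0.0, -0.001]
contact_force: [-0.0, 3.3, 9.4]
opening: 0.0558
```

```bash
python3 - <<'E'
from h import *
st();go([.5186,.1225,.3033],-12.9)
d=get_image("scene");np.savez("scene4.npz",**d);cv2.imwrite("pics/scene4.png",cv2.resize(d["image"][120:330,280:520,::-1],None,fx=2.6,fy=2.6))
E
```

```text
t 5.7 pos [0.5123 0.092  0.3041] F [-0.03  3.3   9.42] T [1.12 0.06 0.03] open 0.0558
shift cm [ 3.11 -0.07  0.09] turn -0.001 | yaw -12.96 tilt [-0.001   0.0017]
```

View pics/scene4.png

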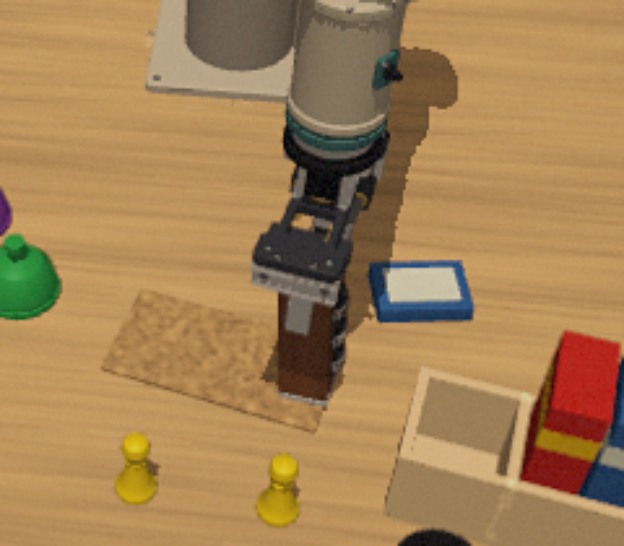

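drive_tool(plan="-0.3 0 0.3 0 20;-0.65 0 0.3 0 20;-1.25 0 0.3 0 20;-1.9 0 0.3 0 20;-2.5 0 0.35 0 20;-3.1 0 0.45 0 20;-3.8 0 0.55 0 20;-3.8 0 0.55 0 20")

```text
clock: 6.55
ee_pos: [0.5036, 0.0539, 0.2991]
ee_rot: [0.783, 0.622, 0.0, -0.001]
contact_force: [-0.8, 1.3, 6.8]
opening: 0.0557
```

```bash
python3 - <<'E'
from h import *
st();go([.5186,.1225,.3033],-12.9)
d=get_image("scene");np.savez("scene5.npz",**d);cv2.imwrite("pics/scene5.png",cv2.resize(d["image"][120:330,280:520,::-1],None,fx=2.6,fy=2.6))
E
```

```text
t 6.55 pos [0.5036 0.0539 0.2991] F [-0.84  1.32  6.84] T [ 0.6   0.32 -0.  ] open 0.0557
shift cm [ 7.02 -0.09 -0.41] turn -0.0024 | yaw -13.04 tilt [-0.001   0.0014]
```

View pics/scene5.png

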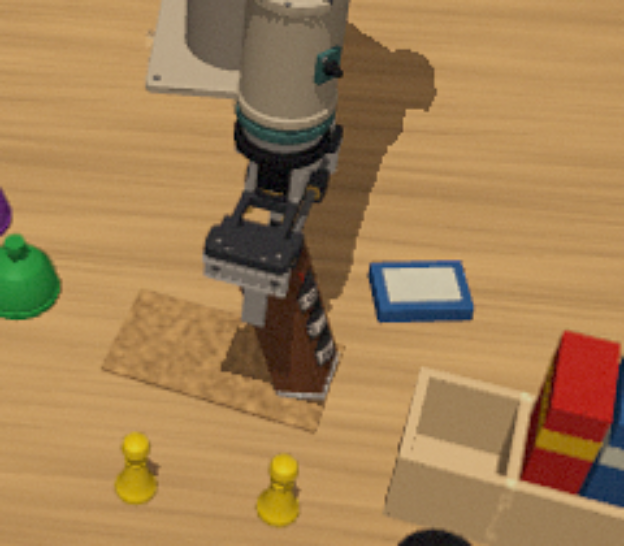

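drive_tool(plan="-0.5 0 0.35 0 20;-1 0 0.6 0 20;-1.5 0 0.8 0 20;-1.95 0 1.05 0 20;-2.4 0 1.3 0 20;-2.85 0 1.6 0 20;-3.3 0 1.9 0 20;-3.7 0 2.25 0 20;-4.1 0 2.6 0 20;-4.5 0 2.95 0 20;-4.85 0 3.3 0 20;-5.2 0 3.7 0 20")

```text
clock: 7.8
ee_pos: [0.4909, -0.001, 0.263]
ee_rot: [0.784, 0.621, -0.002, 0.001]
contact_force: [-4.5, -8.9, 16.1]
opening: 0.0557
```

```bash
python3 - <<'E'
from h import *
st();go([.5186,.1225,.3033],-12.9)
d=get_image("scene");np.savez("scene6.npz",**d);cv2.imwrite("pics/scene6.png",cv2.resize(d["image"][120:330,280:520,::-1],None,fx=2.6,fy=2.6))
E
```

```text
t 7.8 pos [ 0.4909 -0.001   0.263 ] F [-4.54 -8.86 16.08] T [-1.34  1.03  0.25] open 0.0557
shift cm [12.64 -0.13 -4.08] turn -0.0055 | yaw -13.22 tilt [-0.0022 -0.0037]
```

View pics/scene6.png

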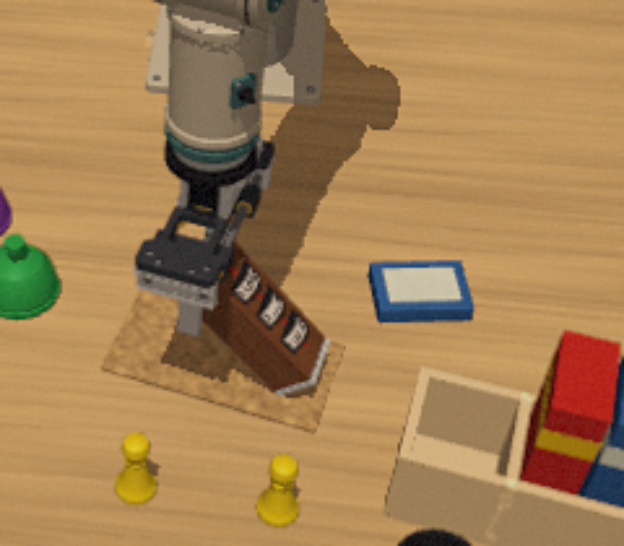

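drive_tool(plan="-0.4 0 0.5 0 20;-0.7 0 0.9 0 20;-1 0 1.3 0 20;-1.25 0 1.7 0 20;-1.5 0 2.15 0 20;-1.75 0 2.6 0 20;-1.95 0 3.1 0 20;-2.2 0 3.6 0 20;-2.4 0 4.1 0 20;-2.55 0 4.6 0 20;-2.65 0 5.1 0 20;-2.75 0 5.5 0 20")

```text
clock: 9.05
ee_pos: [0.4837, -0.0311, 0.2072]
ee_rot: [0.785, 0.62, -0.004, 0.002]
contact_force: [-1.0, -3.8, 3.5]
opening: 0.0556
```

```bash
python3 - <<'E'
from h import *
st();go([.5186,.1225,.3033],-12.9)
d=get_image("scene");np.savez("scene7.npz",**d);cv2.imwrite("pics/scene7.png",cv2.resize(d["image"][120:330,280:520,::-1],None,fx=2.6,fy=2.6))
E
```

```text
t 9.05 pos [ 0.4837 -0.0311  0.2072] F [-0.98 -3.84  3.54] T [-0.57  0.16 -0.01] open 0.0556
shift cm [15.68 -0.19 -9.74] turn -0.0094 | yaw -13.44 tilt [-0.0034 -0.0074]
```

View pics/scene7.png

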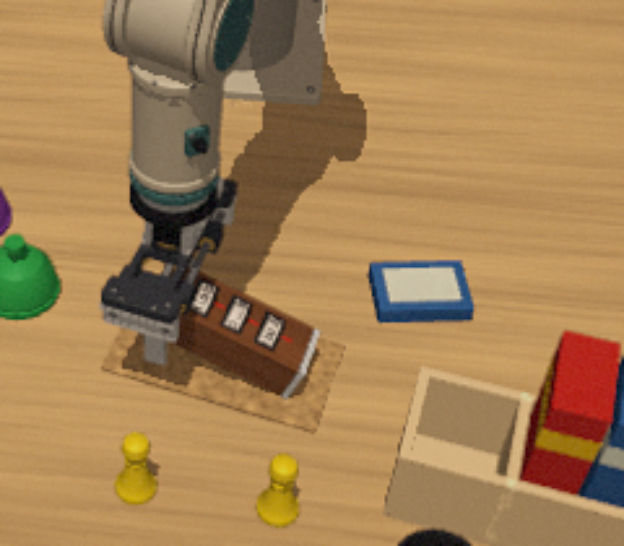

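drive_tool(plan="0 0 0.15 0 20;0 0 0.2 0 20;0.3 0 0.15 -0.009 20;0.7 0 0.1 -0.009 20;1.1 0 0.1 -0.009 20;1.5 0 0.1 -0.009 20;1.5 0 0.1 -0.009 20;1.5 0 0.1 -0.009 20")

```text
clock: 9.9
ee_pos: [0.487, -0.0161, 0.2055]
ee_rot: [0.782, 0.623, -0.004, 0.002]
contact_force: [-0.1, -0.1, -4.3]
opening: 0.0562
```

```bash
python3 - <<'E'
from h import *
st();go([.4868,-.016,.2074],-12.9)
d=get_image("scene");np.savez("scene8.npz",**d);cv2.imwrite("pics/scene8.png",cv2.resize(d["image"][120:330,280:520,::-1],None,fx=2.6,fy=2.6))
d=get_image("top");np.savez("top8.npz",**d)
E
```

```text
t 9.9 pos [ 0.487  -0.0161  0.2055] F [-0.11 -0.12 -4.32] T [-0.36  0.16  0.03] open 0.0562
shift cm [ 0.01 -0.02 -0.19] turn 0.0002 | yaw -12.89 tilt [-0.0041 -0.0072]
```

View pics/scene8.png

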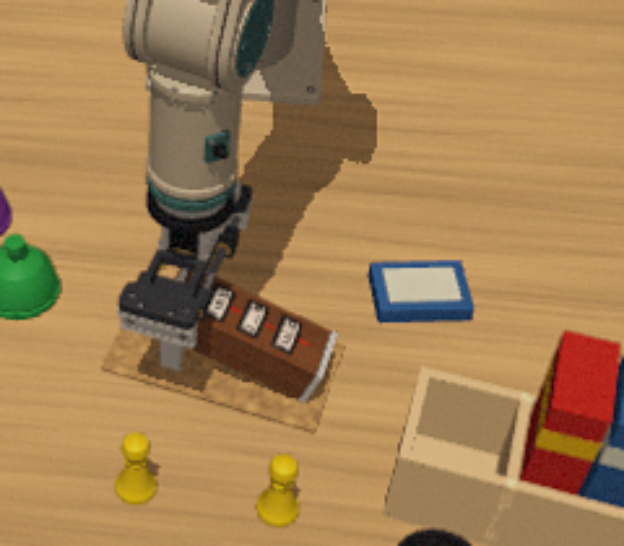

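```bash
python3 - <<'E'
from h import *
for n in ["scene8","top8"]:
    d=load(n);P,uv=pts(d)
    c=np.array([.496,.024]);u=np.array([.2233,.9748]);v=np.array([.9748,-.2233])
    q=P[:,:2]-c;a=q@u;b=q@v
    for lo in np.arange(-.03,.085,.01):
        m=(a>lo)&(a<lo+.01)&(abs(b)<.025)&(P[:,2]>.03)
        e=(a>lo)&(a<lo+.01)&(abs(b)<.05)&(P[:,2]>.02)&(P[:,2]<.07)
        print(n,round(lo,3),m.sum(),np.round(np.percentile(P[m,2],[20,50,80]),4) if m.sum()>5 else "", np.round([b[e].min(),b[e].max()],3) if e.sum()>5 else "")
E
```

```text
scene8 -0.03 715 [0.4595 0.5169 0.568 ] 
scene8 -0.02 861 [0.2271 0.4973 0.5586] [0.026 0.031]
scene8 -0.01 1012 [0.2424 0.4659 0.5364] [0.026 0.03 ]
scene8 0.0 937 [0.3763 0.4379 0.4948] [0.026 0.032]
scene8 0.01 81 [0.0712 0.0728 0.3671] [-0.028  0.03 ]
scene8 0.02 73 [0.0704 0.0751 0.0781] [-0.028  0.03 ]
scene8 0.03 76 [0.0652 0.0682 0.0749] [-0.025  0.03 ]
scene8 0.04 67 [0.0628 0.064  0.0656] [-0.026  0.032]
scene8 0.05 63 [0.0613 0.0659 0.0696] [-0.031  0.031]
scene8 0.06 77 [0.0581 0.0622 0.0671] [-0.028  0.031]
scene8 0.07 72 [0.0543 0.0557 0.0572] [-0.028  0.031]
scene8 0.08 72 [0.051  0.0526 0.0544] [-0.025  0.031]
top8 -0.03 113 [0.4877 0.5413 0.5834] 
top8 -0.02 69 [0.4489 0.4572 0.5602] 
top8 -0.01 69 [0.4517 0.4551 0.4583] 
top8 0.0 11 [0.4575 0.4587 0.4597] 
top8 0.01 0  
top8 0.02 0  
top8 0.03 0  
top8 0.04 0  
top8 0.05 0  
top8 0.06 0  
top8 0.07 0  
top8 0.08 0
```

The counter reads about 15° short of flat: its top surface falls from 71 to 52 mm along it. It has slipped low in the pads, and opening now would drop it. I'll rest it across the empty rack slot's two walls instead, with the fingers hanging outside the rack, let it level there, regrip it properly and carry it flat to the mat. First I'll measure the walls and the counter in hand.

```bash
python3 - <<'E'
from h import *
c=np.array([.6131,.2255]);t=np.radians(77.3);u=np.array([np.cos(t),np.sin(t)]);v=np.array([u[1],-u[0]])
for n in ["scene0","top0","scene8","top8"]:
    d=load(n);P,uv=pts(d);q=P[:,:2]-c;a=q@u;b=q@v
    reg=(a>-.08)&(a<.18)&(abs(b)<.08)
    m=reg&(abs(P[:,2]-.088)<.004)&(a<.06)
    h,e=np.histogram(a[m],np.arange(-.07,.075,.005));print(n,"a",dict(zip(np.round(e[:-1]*1000).astype(int).tolist(),h.tolist())))
    h,e=np.histogram(b[m],np.arange(-.07,.075,.005));print(n,"b",dict(zip(np.round(e[:-1]*1000).astype(int).tolist(),h.tolist())))
    m=reg&(abs(P[:,2]-.186)<.006);print("box a",np.percentile(a[m],[1,99]),"b",np.percentile(b[m],[1,99]))
# tilt: side line of the top face in scene8
d=load("scene8");P,uv=pts(d);c=np.array([.487,-.0161]);t=np.radians(77.1);u=np.array([np.cos(t),np.sin(t)]);v=np.array([u[1],-u[0]])
q=P[:,:2]-c;a=q@u;b=q@v;hsv=cv2.cvtColor(d["image"],cv2.COLOR_RGB2HSV)[uv[:,1],uv[:,0]]
m=(a>.03)&(a<.15)&(b>.010)&(b<.024)&(P[:,2]>.03)&(P[:,2]<.12)
p=np.polyfit(a[m],P[m,2],1);print("top face fit",p,np.degrees(np.arctan(p[0])),m.sum(), "resid",np.std(P[m,2]-np.polyval(p,a[m])))
m=(b>.024)&(b<.04)&(a>-.02)&(a<.15)&(P[:,2]>.006)&(P[:,2]<.1)
print("max a",np.percentile(a[m],[95,99,100]))
for lo in np.arange(-.02,.13,.01):
    k=m&(a>lo)&(a<lo+.01)
    if k.sum()>3: print(round(lo,2),np.round([P[k,2].min(),P[k,2].max()],4))
E
```

```text
scene0 a {-70: 0, -65: 0, -60: 0, -55: 0, -50: 0, -45: 34, -40: 88, -35: 50, -30: 18, -25: 20, -20: 14, -15: 17, -10: 16, -5: 19, 0: 14, 5: 16, 10: 18, 15: 16, 20: 17, 25: 21, 30: 17, 35: 23, 40: 63, 45: 89, 50: 57, 55: 17, 60: 0, 65: 0, 70: 0}
scene0 b {-70: 0, -65: 0, -60: 0, -55: 10, -50: 41, -45: 26, -40: 19, -35: 18, -30: 16, -25: 15, -20: 17, -15: 19, -10: 18, -5: 12, 0: 23, 5: 13, 10: 25, 15: 19, 20: 20, 25: 58, 30: 22, 35: 33, 40: 100, 45: 113, 50: 7, 55: 0, 60: 0, 65: 0, 70: 0}
box a [0.05372853 0.14311669] b [-0.0418329   0.03799876]
top0 a {-70: 0, -65: 0, -60: 0, -55: 0, -50: 0, -45: 78, -40: 83, -35: 37, -30: 27, -25: 34, -20: 16, -15: 21, -10: 18, -5: 17, 0: 15, 5: 13, 10: 14, 15: 16, 20: 9, 25: 11, 30: 10, 35: 12, 40: 33, 45: 36, 50: 73, 55: 18, 60: 0, 65: 0, 70: 0}
top0 b {-70: 0, -65: 0, -60: 0, -55: 39, -50: 92, -45: 55, -40: 26, -35: 20, -30: 32, -25: 26, -20: 23, -15: 15, -10: 17, -5: 14, 0: 11, 5: 16, 10: 11, 15: 18, 20: 14, 25: 14, 30: 13, 35: 14, 40: 55, 45: 66, 50: 0, 55: 0, 60: 0, 65: 0, 70: 0}
box a [0.05271262 0.14267021] b [-0.04271272  0.03594805]
scene8 
[... 811 characters left out ...]
60: 0, -55: 39, -50: 93, -45: 61, -40: 22, -35: 22, -30: 20, -25: 23, -20: 22, -15: 21, -10: 23, -5: 24, 0: 24, 5: 22, 10: 21, 15: 23, 20: 21, 25: 22, 30: 20, 35: 36, 40: 97, 45: 65, 50: 0, 55: 0, 60: 0, 65: 0, 70: 0}
box a [0.05252286 0.14262299] b [-0.04265993  0.03589567]
top face fit [-0.29726822  0.09079411] -16.555540623881036 261 resid 0.0030153265550737426
max a [0.13083237 0.1378447  0.14237775]
-0.01 [0.0076 0.0518]
0.0 [0.0061 0.0451]
0.01 [0.0061 0.0405]
0.02 [0.0062 0.0815]
0.03 [0.0076 0.0784]
0.04 [0.0064 0.0775]
0.05 [0.0062 0.0749]
0.06 [0.0061 0.073 ]
0.07 [0.0087 0.0695]
0.08 [0.0065 0.0685]
0.09 [0.0066 0.0635]
0.1 [0.006  0.0628]
0.11 [0.0078 0.0599]
0.12 [0.0061 0.0562]
```

```bash
python3 - <<'E'
from h import *
d=get_image("wrist");np.savez("wrist9.npz",**d)
s=load("scene8")["image"]
o=np.hstack([cv2.resize(d["image"],(427*1,320)),cv2.resize(s[205:285,320:415],(373,320),interpolation=2)])
cv2.imwrite("pics/w9.png",cv2.resize(o,(800,320))[:,:,::-1])
E
```

```text
(no output)
```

View pics/w9.png

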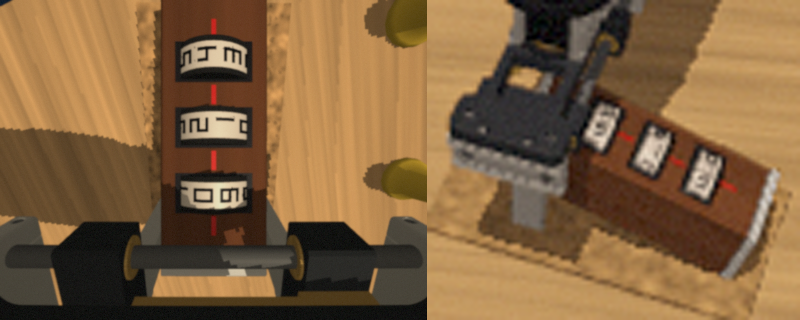

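drive_tool(plan="0 0 -0.3 0 10;0 0 -0.7 0 10;0 0 -1.1 0 10;0 0 -1.5 0 10;0 0 -1.5 0 10")

```text
clock: 10.55
ee_pos: [0.4873, -0.0166, 0.2213]
ee_rot: [0.782, 0.623, -0.003, 0.002]
contact_force: [0.2, -0.0, -4.6]
opening: 0.0559
```

```bash
cat > tilt.py <<'E'
from h import *
import sys
def tilt(tag,show=True):
    s=read_state();st();d=get_image("scene");np.savez(tag+".npz",**d)
    P,uv=pts(d);r=R.from_quat(s["ee_rot"]);u=r.apply([1,0,0])[:2];v=r.apply([0,1,0])[:2];c=s["ee_pos"][:2];g=s["ee_pos"][2]-.1804
    q=P[:,:2]-c;a=q@u;b=q@v
    m=(a>.03)&(a<.14)&(b>.010)&(b<.024)&(P[:,2]>g-.03)&(P[:,2]<g+.1)
    p=np.polyfit(a[m],P[m,2],1)
    k=abs(P[m,2]-np.polyval(p,a[m]))<.005; p=np.polyfit(a[m][k],P[m,2][k],1)
    print("tilt deg",np.degrees(np.arctan(p[0])),"topface z at grip - grasp z",p[1]-g,"n",k.sum())
    uvc=proj(d,[c[0],c[1],g])[0].astype(int);x0=max(0,min(520,uvc[0]-60));y0=max(0,min(400,uvc[1]-60))
    if show: cv2.imwrite("pics/"+tag+".png",cv2.resize(d["image"][y0:y0+110,x0:x0+140,::-1],None,fx=4,fy=4,interpolation=2))
tilt(sys.argv[1])
E
python3 tilt.py s10
```

```text
t 10.55 pos [ 0.4873 -0.0166  0.2213] F [ 0.2  -0.02 -4.57] T [-0.34  0.15  0.05] open 0.0559
tilt deg -16.45646025410749 topface z at grip - grasp z 0.06498944799372094 n 249
```

View pics/s10.png

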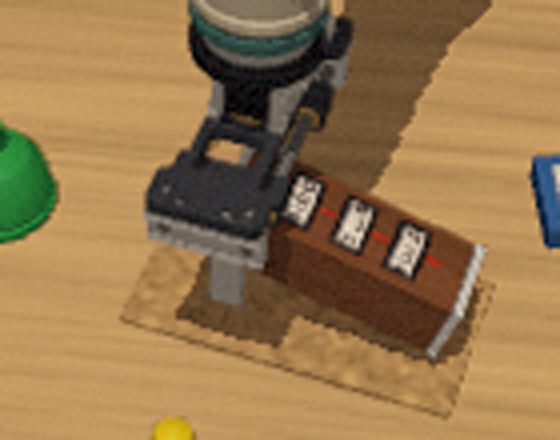

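```bash
python3 - <<'E'
from h import *
for n in ["scene0","top0"]:
    d=load(n);P,uv=pts(d);h=cv2.cvtColor(d["image"],cv2.COLOR_RGB2HSV)
    m=((h[...,0]>22)&(h[...,0]<32)&(h[...,1]>170)&(h[...,2]>80)).astype(np.uint8)
    k,l,s,c=cv2.connectedComponentsWithStats(m)
    for i in range(1,k):
        if s[i,4]>40:
            q=P[l[uv[:,1],uv[:,0]]==i];print(n,c[i].round(),s[i,4],q.mean(0).round(3),q.min(0).round(3),q.max(0).round(3))
E
```

```text
scene0 [332. 301.] 282 [ 0.661 -0.039  0.036] [ 0.644 -0.057  0.001] [ 0.673 -0.023  0.076]
scene0 [387. 309.] 299 [0.667 0.084 0.036] [0.652 0.068 0.   ] [0.678 0.102 0.076]
```

```bash
python3 - <<'E'
from h import *
go([.5754,.0648,.33],-12.7)
go([.5754,.0648,.305],-12.7)
E
```

```text
shift cm [  9.81   6.76 -10.98] turn -0.0042 | yaw -12.94 tilt [-0.0031 -0.0074]
shift cm [ 9.83  6.76 -8.48] turn -0.0042 | yaw -12.94 tilt [-0.0031 -0.0074]
```

drive_tool(plan="0 0 -2 0 10;0 0 -5 0 10;0 0 -8 0 10;0 0 -11 0 10;2.5 1.7 -11 0 10;5 3.4 -11 0 10;7.5 5.1 -11 0 10;9.8 6.8 -11 -0.004 10;9.8 6.8 -11 -0.004 10;9.8 6.8 -10 -0.004 10;9.8 6.8 -9 -0.004 10;9.8 6.8 -9 -0.004 10")

```text
clock: 11.8
ee_pos: [0.5741, 0.0635, 0.308]
ee_rot: [0.781, 0.624, -0.006, 0.001]
contact_force: [-0.5, 0.7, -5.2]
opening: 0.0557
```

```bash
python3 tilt.py s11; python3 -c "
from h import *
go([.5754,.0648,.305],-12.7)"
```

```text
t 11.8 pos [0.5741 0.0635 0.308 ] F [-0.54  0.69 -5.18] T [-0.38  0.22 -0.02] open 0.0557
tilt deg -17.98372356419635 topface z at grip - grasp z 0.06485438891961098 n 318
shift cm [0.14 0.05 0.39] turn -0.0017 | yaw -12.8 tilt [-0.0065 -0.0081]
```

View pics/s11.png

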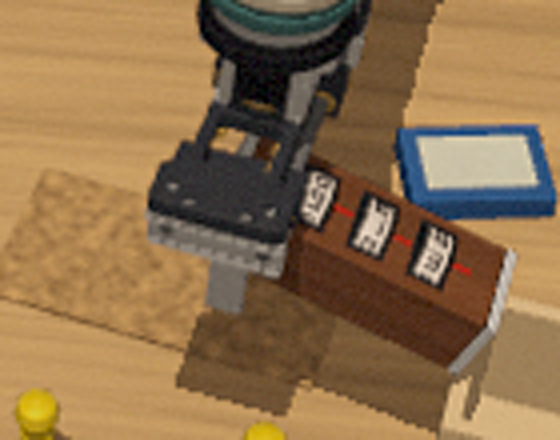

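drive_tool(plan="0.4 0 0.4 0 10;0.9 0 0.9 0 10;0.9 0 1.4 0 10;0.9 0 1.8 0 10;0.9 0 2.2 0 10;0.9 0 2.6 0 10;0.9 0 3 0 10;0.9 0 3.4 0 10")

```text
clock: 12.65
ee_pos: [0.5767, 0.0715, 0.275]
ee_rot: [0.782, 0.623, -0.005, 0.002]
contact_force: [-1.1, -2.0, 1.7]
opening: 0.0557
```

```bash
python3 tilt.py s12
```

```text
t 12.65 pos [0.5767 0.0715 0.275 ] F [-1.12 -1.95  1.67] T [-0.11 -0.03  0.02] open 0.0557
tilt deg -11.07944192831354 topface z at grip - grasp z 0.06435104681578638 n 304
```

View pics/s12.png

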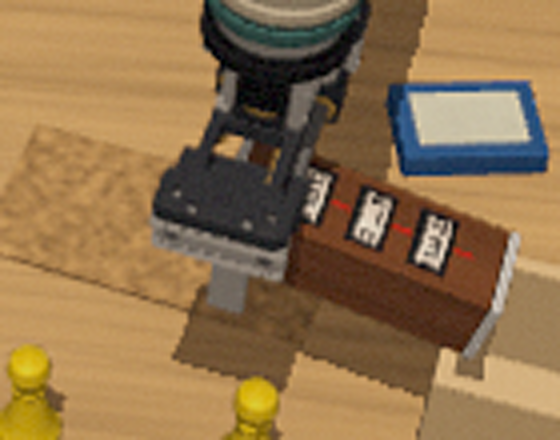

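drive_tool(plan="0 0 0.5 0 10;0 0 0.9 0 10;0 0 1.3 0 10;0 0 1.7 0 10;0 0 2 0 10;0 0 2.3 0 10;0 0 2.5 0 10;0 0 2.5 0 10")

```text
clock: 13.5
ee_pos: [0.5765, 0.0713, 0.249]
ee_rot: [0.782, 0.623, -0.005, 0.002]
contact_force: [0.4, -2.9, -1.3]
opening: 0.056
```

```bash
python3 tilt.py s13
```

```text
t 13.5 pos [0.5765 0.0713 0.249 ] F [ 0.36 -2.85 -1.34] T [-0.37 -0.02 -0.12] open 0.056
tilt deg 1.165252263069217 topface z at grip - grasp z 0.06320121907152473 n 279
```

```bash
python3 - <<'E'
from h import *
d=load("s13");P,uv=pts(d);s=read_state()
r=R.from_quat(s["ee_rot"]);u=r.apply([1,0,0])[:2];v=r.apply([0,1,0])[:2];q=P[:,:2]-s["ee_pos"][:2];a=q@u;b=q@v
m=(abs(P[:,2]-.134)<.004)&(a>.03)&(abs(b)<.04)
print(np.percentile(a[m],[90,98,100]),np.percentile(b[m],[1,99]))
m=(abs(P[:,2]-.120)<.02)&(a>.03)&(a<.2)&(abs(b)<.04);print(np.percentile(a[m],[98,99,100]))
c=np.array([.6131,.2255]);t=np.radians(77.3);U=np.array([np.cos(t),np.sin(t)]);V=np.array([U[1],-U[0]])
g=c+(-.080)*U-.001*V
go([g[0],g[1],.29],-12.7);go([g[0],g[1],.26],-12.7);go([g[0],g[1],.249],-12.7)
E
```

```text
[0.23649997 0.29106792 0.48610145] [-0.02644284  0.03958415]
[0.13659209 0.13747457 0.13911836]
shift cm [ 7.79  0.05 -4.17] turn -0.0029 | yaw -12.86 tilt [-0.0059 -0.0083]
shift cm [ 7.82  0.06 -1.17] turn -0.0029 | yaw -12.86 tilt [-0.0059 -0.0083]
shift cm [ 7.83  0.07 -0.07] turn -0.0029 | yaw -12.86 tilt [-0.0059 -0.0083]
```

drive_tool(plan="0 0 -1 0 10;0 0 -2 0 10;0 0 -2 0 10;2 0 -2 0 10;4 0 -2 0 10;6 0 -2 0 10;6.9 0 -2 -0.003 10;6.9 0 -2 -0.003 10;6.9 0 -1.4 -0.003 10;6.9 0 -0.8 -0.003 10;6.9 0 -0.8 -0.003 10")

```text
clock: 14.65
ee_pos: [0.5912, 0.1378, 0.2552]
ee_rot: [0.781, 0.624, -0.006, 0.001]
contact_force: [-0.2, 0.7, -4.9]
opening: 0.0556
```

```bash
python3 tilt.py s14; python3 - <<'E'
from h import *
d=load("s14");P,uv=pts(d);c=np.array([.6131,.2255]);t=np.radians(77.3);U=np.array([np.cos(t),np.sin(t)]);V=np.array([U[1],-U[0]])
q=P[:,:2]-c;a=q@U;b=q@V
m=(abs(P[:,2]-.13)<.025)&(a>-.03)&(a<.1)&(abs(b)<.035);print(np.percentile(a[m],[95,99,100]))
s=read_state();print((np.array(s["ee_pos"][:2])-c)@U,(np.array(s["ee_pos"][:2])-c)@V)
E
```

```text
t 14.65 pos [0.5912 0.1378 0.2552] F [-0.16  0.66 -4.9 ] T [-0.38  0.13 -0.01] open 0.0556
tilt deg 0.0796915707141977 topface z at grip - grasp z 0.06385339566037526 n 240
[0.05341076 0.08390198 0.09816582]
-0.09012873039877613 -0.0018803112425400553
```

View pics/s14.png

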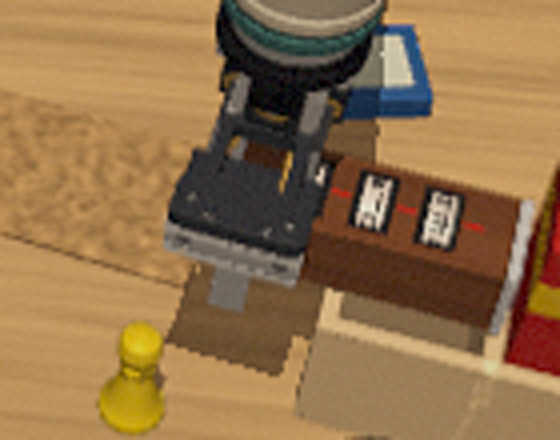

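The counter is level now. Its end cap at (515,270) is just short of the red box, and it spans both slot walls. Lowering it onto the walls.

drive_tool(plan="0 0 0.3 0 10;0 0 0.5 0 10;0 0 0.65 0 10;0 0 0.65 0 10")

```text
clock: 15.1
ee_pos: [0.5915, 0.1371, 0.2507]
ee_rot: [0.782, 0.624, -0.005, 0.001]
contact_force: [-4.5, -1.6, 6.0]
opening: 0.0558
```

```bash
python3 tilt.py s15
```

```text
t 15.1 pos [0.5915 0.1371 0.2507] F [-4.54 -1.59  6.04] T [-0.36  0.61  0.09] open 0.0558
tilt deg 1.255946203266046 topface z at grip - grasp z 0.06337259548355426 n 268
```

drive_tool(plan="0 0 0 0 58;0 0 0 0 62;0 0 0 0 70;0 0 0 0 85;0 0 0 0 100;0 0 0 0 100;0 0 -2 0 100;0 0 -5 0 100;0 0 -8.5 0 100;0 0 -11.5 0 100")

```text
clock: 16.15
ee_pos: [0.5924, 0.1381, 0.3672]
ee_rot: [0.782, 0.624, -0.005, 0.001]
contact_force: [0.2, 0.5, 0.9]
opening: 0.0943
```

```bash
python3 - <<'E'
from h import *
st()
d=get_image("wrist");np.savez("w16.npz",**d);d2=get_image("scene");np.savez("s16.npz",**d2)
o=np.hstack([cv2.resize(d["image"],(480,360)),cv2.resize(d2["image"][190:310,400:505],(315,360),interpolation=2)])
cv2.imwrite("pics/w16.png",o[:,:,::-1])
E
```

```text
t 16.15 pos [0.5924 0.1381 0.3672] F [0.24 0.51 0.91] T [-0.06  0.02  0.01] open 0.0943
```

View pics/w16.png

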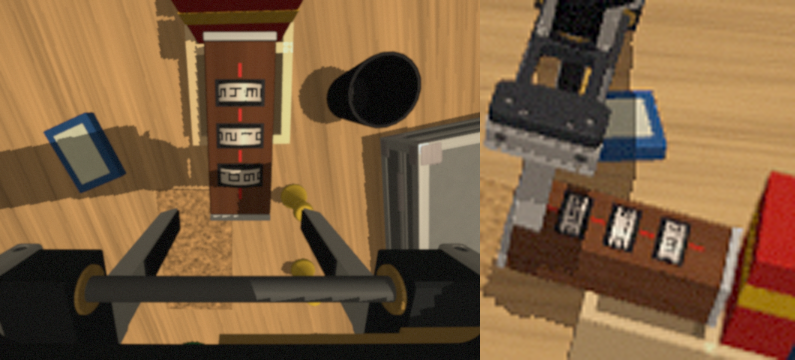

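The counter rests stably across the slot, wheels up: its bar runs from (205,38) to (270,218) in the wrist view. Next I'll compute its centre.

```bash
python3 - <<'E'
from h import *
d=load("w16");hsv=cv2.cvtColor(d["image"],cv2.COLOR_RGB2HSV)
X=plane(d,np.array([(204,34),(277,34),(270,216),(210,216)])/.75,.134)[:,:2]*1000
print(X.round(1).tolist(),cv2.minAreaRect(X.astype(np.float32)))
P,uv=pts(d)
m=(uv[:,0]>285)&(uv[:,0]<355)&(uv[:,1]>60)&(uv[:,1]<280)
hm=hsv[uv[:,1],uv[:,0]]
r=cv2.minAreaRect((P[m&(abs(P[:,2]-.134)<.005)][:,:2]*1000).astype(np.float32));print(r)
for lo in range(50,300,25):
    k=m&(uv[:,1]>=lo)&(uv[:,1]<lo+25);print(lo,np.round(np.median(P[k],0),4))
E
```

```text
[[595.6, 276.0], [649.3, 263.8], [616.1, 119.3], [562.3, 131.5]] ((605.8150634765625, 197.6317138671875), (148.44467163085938, 55.073974609375), 77.0357894897461)
((605.760986328125, 196.7914276123047), (135.41319274902344, 46.88517379760742), 76.98429870605469)
50 [0.6196 0.2592 0.1326]
75 [0.6173 0.2491 0.1326]
100 [0.6141 0.2352 0.1365]
125 [0.6112 0.2217 0.1337]
150 [0.6079 0.2074 0.1331]
175 [0.6047 0.1929 0.1377]
200 [0.601  0.1767 0.1328]
225 [0.5977 0.1618 0.1384]
250 [0.5934 0.1434 0.1327]
275 [0.5911 0.1328 0.1327]
```

```bash
python3 - <<'E'
from h import *
go([.606,.197,.3674],-13);go([.606,.197,.2934],-13)
E
```

```text
shift cm [ 6.01 -0.12  0.21] turn 0.0034 | yaw -12.81 tilt [ 0.001  -0.0067]
shift cm [ 6.06 -0.13  7.61] turn 0.0034 | yaw -12.81 tilt [ 0.001  -0.0067]
```

drive_tool(plan="2.5 0 0 0.003 100;5 -0.1 0 0.003 100;6 -0.1 0.5 0.003 100;6 -0.1 3.5 0.003 100;6 -0.1 6 0.003 100;6 -0.1 7.6 0.003 100;6 -0.1 7.6 0.003 100;6 -0.1 7.6 0.003 60;6 -0.1 7.6 0.003 40;6 -0.1 7.6 0.003 10;6 -0.1 7.6 0.003 10;6 -0.1 7.6 0.003 10")

```text
clock: 17.45
ee_pos: [0.6056, 0.1966, 0.294]
ee_rot: [0.782, 0.623, -0.002, 0.002]
contact_force: [-4.4, 1.7, 5.0]
opening: 0.0571
```

drive_tool(plan="0 0 0 0 10;0 0 -0.5 0 10;0 0 -1 0 10;0 0 -1 0 10")

```text
clock: 17.85
ee_pos: [0.6059, 0.1966, 0.3045]
ee_rot: [0.782, 0.623, -0.002, 0.002]
contact_force: [0.6, 0.3, -4.7]
opening: 0.056
```

```bash
python3 tilt.py s17; python3 - <<'E'
from h import *
go([.496,.024,.30],-12.9)
E
```

```text
t 17.85 pos [0.6059 0.1966 0.3045] F [ 0.64  0.32 -4.74] T [-0.08  0.    0.  ] open 0.056
tilt deg 24.006813739251783 topface z at grip - grasp z -0.0010386099597078785 n 79
shift cm [-19.28  -6.83   0.53] turn -0.0013 | yaw -12.97 tilt [-0.     -0.0061]
```

View pics/s17.png

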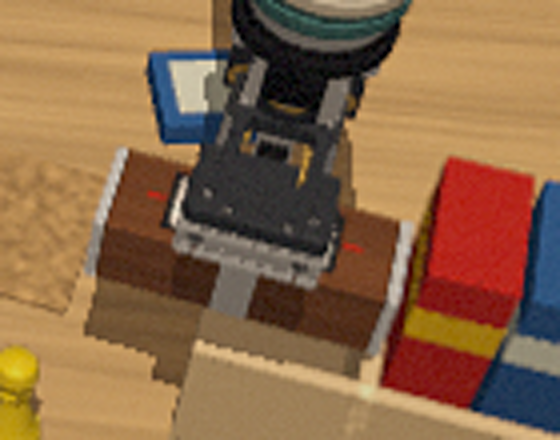

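The counter is gripped at mid-length, level, with white end caps at (105,200) and (400,280). Now carrying it to the mat.

drive_tool(plan="0 0 -1.5 0 10;-3.5 -1.2 -1.5 0 10;-7 -2.4 -1.5 0 10;-10.5 -3.7 -1.5 0 10;-14 -4.9 -1.5 0 10;-17 -6 -1.5 0 10;-19.3 -6.8 -1 -0.001 10;-19.3 -6.8 1 -0.001 10;-19.3 -6.8 4 -0.001 10;-19.3 -6.8 6.5 -0.001 10;-19.3 -6.8 8 -0.001 10;-19.3 -6.8 8 -0.001 10")

```text
clock: 19.1
ee_pos: [0.4962, 0.0231, 0.2245]
ee_rot: [0.782, 0.623, -0.003, 0.002]
contact_force: [-0.1, 0.0, -4.3]
opening: 0.0557
```

```bash
python3 - <<'E'
from h import *
st();go([.496,.024,.2095],-12.9)
d2=get_image("scene");np.savez("s18.npz",**d2);t=get_image("top");np.savez("t18.npz",**t)
o=np.hstack([cv2.resize(d2["image"][190:310,290:450],(400,300),interpolation=2),cv2.resize(t["image"][215:320,220:360],(400,300),interpolation=2)])
cv2.imwrite("pics/s18.png",o[:,:,::-1])
E
```

```text
t 19.1 pos [0.4962 0.0231 0.2245] F [-0.06  0.01 -4.29] T [-0.07  0.09 -0.03] open 0.0557
shift cm [ 0.1  -0.04  1.5 ] turn -0.0006 | yaw -12.93 tilt [-0.0021 -0.0061]
```

View pics/s18.png

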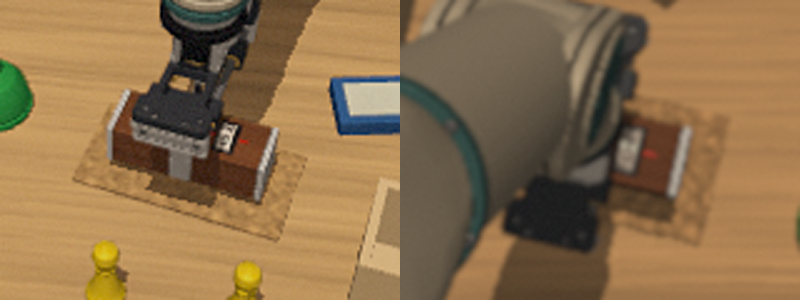

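It is level above the mat. Lowering.

drive_tool(plan="0.1 0 0.4 0 10;0.1 0 0.8 0 10;0.1 0 1.1 0 10;0.1 0 1.3 0 10;0.1 0 1.5 0 10;0.1 0 1.6 0 10;0.1 0 1.7 0 10;0.1 0 1.7 0 10")

```text
clock: 20.0
ee_pos: [0.4971, 0.0238, 0.2099]
ee_rot: [0.782, 0.623, -0.001, 0.003]
contact_force: [-1.2, 0.5, 5.0]
opening: 0.0557
```

```bash
python3 - <<'E'
from h import *
st();go([.496,.024,.2095],-12.9)
E
```

```text
t 20.0 pos [0.4971 0.0238 0.2099] F [-1.15  0.46  4.99] T [-0.1   0.72  0.04] open 0.0557
shift cm [-0.01 -0.11  0.04] turn -0.0007 | yaw -12.94 tilt [ 0.0013 -0.0056]
```

Down on the mat with about 9 N. Releasing and rising to look from the wrist.

drive_tool(plan="0 0 0 0 60;0 0 0 0 70;0 0 0 0 100;0 0 0 0 100;0 0 0 0 100;0 0 -3 0 100;-2 0 -7 0 100;-6 0 -11 0 100;-9 0 -14.5 0 100;-10 0 -16 0 100;-10 0 -16 0 100")

```text
clock: 21.1
ee_pos: [0.4746, -0.075, 0.3729]
ee_rot: [0.784, 0.621, 0.001, 0.005]
contact_force: [0.1, 1.0, 0.0]
opening: 0.0936
```

```bash
python3 - <<'E'
from h import *
st()
d=get_image("wrist");np.savez("w19.npz",**d);cv2.imwrite("pics/w19.png",d["image"][:,:,::-1])
d2=get_image("scene");np.savez("s19.npz",**d2)
print(proj(d,[[.496,.024,.05]]))
E
```

```text
t 21.1 pos [ 0.4746 -0.075   0.3729] F [0.14 0.97 0.  ] T [-0.03  0.06  0.01] open 0.0936
[[313.94506703 123.87046504]]
```

View pics/w19.png

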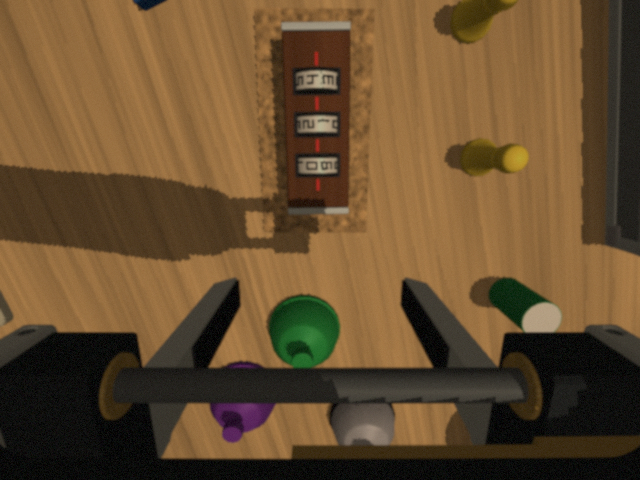

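```bash
python3 - <<'E'
from h import *
im=load("w19")["image"]
cv2.imwrite("pics/w19c.png",cv2.resize(im[0:250,240:390,::-1],None,fx=2.4,fy=2.4,interpolation=2))
cv2.imwrite("pics/w19d.png",cv2.resize(im[45:190,280:355,::-1],None,fx=4,fy=4,interpolation=2))
E
```

```text
(no output)
```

View pics/w19c.png

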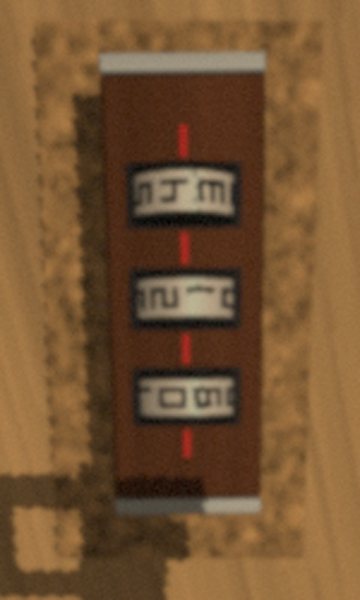

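View pics/w19d.png

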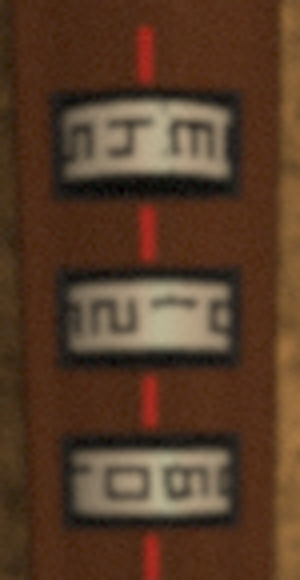

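```bash
python3 - <<'E'
from h import *
d=load("w19")
f=lambda L,z: plane(d,np.array(L)/2.4+np.array([240,0]),z)[:,:2]*1000
M=f([(35,22),(322,22),(302,557),(56,553)],.004);B=f([(100,52),(266,52),(261,513),(116,513)],.050)
for n,X in [("mat",M),("bar",B)]:
    e=X[0]-X[3]+X[1]-X[2];w=X[1]-X[0]+X[2]-X[3];print(n,X.round(1).tolist(),"mean",X.mean(0).round(1),"len",np.linalg.norm(e)/2,np.linalg.norm(w)/2,"yaw",np.degrees(np.arctan2(e[1],e[0])))
dd=B.mean(0)-M.mean(0);t=np.radians(77);print("offset u,v",dd@[np.cos(t),np.sin(t)],dd@[np.sin(t),-np.cos(t)])
# scene cross check of bar centre
P,uv=pts(load("s19"));m=(abs(P[:,2]-.050)<.004)&(abs(P[:,0]-.497)<.06)&(abs(P[:,1]-.024)<.09)
print(cv2.minAreaRect((P[m][:,:2]*1000).astype(np.float32)))
E
```

```text
mat [[466.9, 135.3], [572.7, 110.9], [525.3, -92.1], [418.4, -64.9]] mean [495.8  22.3] len 207.22988094855276 109.41827917362046 yaw 76.62817136739528
bar [[488.9, 104.4], [542.4, 92.0], [509.0, -59.1], [455.0, -46.3]] mean [498.8  22.7] len 154.58544922012857 55.25460159990861 yaw 77.42263293588258
offset u,v 1.114528432867348 2.847198676360077
((499.85943603515625, 25.340179443359375), (155.56065368652344, 61.5495491027832), 78.40303802490234)
```

Wrist view: the counter lies flat, wheels up, along the mat to within about 0.8° and about 2–3 mm off centre toward the reader's side. I'll trim that at the end. The digits, right to left, show the hundreds between 9 and 0 (needs +1.48 rad), the tens between 1 and 2 (needs +2.29) and the ones between 3 and 4 (needs −2.25). I'll roll them with the closed fingertips.

```bash
python3 - <<'E'
from h import *
go([.4826,-.0078,.272],-12.8)
E
```

```text
shift cm [ 6.5  -0.66  9.78] turn -0.0021 | yaw -12.92 tilt [ 0.0014 -0.0048]
```

drive_tool(plan="2 -0.2 2 0 0;4 -0.4 5 0 0;6.5 -0.6 7 0 0;6.5 -0.6 8.5 0 0;6.5 -0.6 9.7 0 0;6.5 -0.6 9.7 0 0;6.5 -0.6 9.7 0 0;6.5 -0.6 9.7 0 0")

```text
clock: 22.0
ee_pos: [0.4834, -0.0083, 0.2733]
ee_rot: [0.782, 0.623, -0.001, 0.003]
contact_force: [-0.5, 0.1, -0.6]
opening: 0.0334
```

```bash
python3 - <<'E'
from h import *
st();go([.4826,-.0078,.258],-12.8)
d=get_image("wrist");np.savez("w20.npz",**d);cv2.imwrite("pics/w20.png",d["image"][:,:,::-1])
E
```

```text
t 22.0 pos [ 0.4834 -0.0083  0.2733] F [-0.48  0.05 -0.63] T [-0.11  0.08 -0.03] open 0.0334
shift cm [ 0.03 -0.09  1.53] turn -0.003 | yaw -12.97 tilt [ 0.0022 -0.0049]
```

View pics/w20.png

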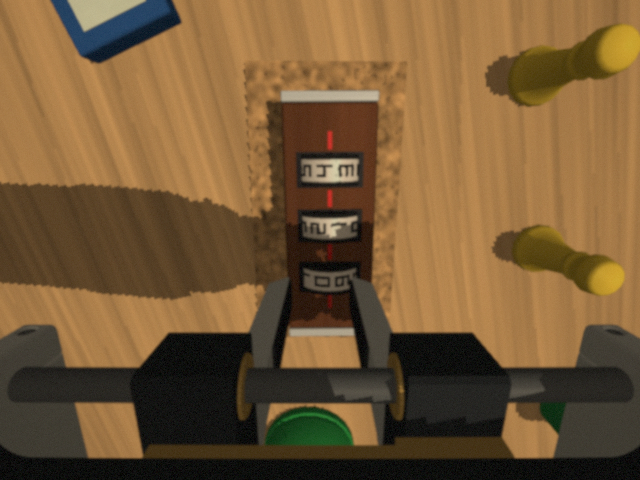

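drive_tool(plan="0 -0.1 0.5 0 0;0 -0.1 0.8 0 0;0 -0.1 0.8 0 0;0 -0.1 0.8 0 0;0 -0.1 1.2 0 0;0 -0.1 1.5 0 0;0 -0.1 1.7 0 0;0 -0.1 1.7 0 0")

```text
clock: 22.85
ee_pos: [0.4817, -0.0081, 0.2571]
ee_rot: [0.782, 0.623, -0.001, 0.002]
contact_force: [-3.7, 1.2, 13.6]
opening: 0.0003
```

```bash
python3 - <<'E'
from h import *
st();go([.4826,-.0078,.258],-12.8)
E
```

```text
t 22.85 pos [ 0.4817 -0.0081  0.2571] F [-3.72  1.17 13.64] T [0.1  1.07 0.01] open 0.0003
shift cm [ 0.05  0.09 -0.09] turn -0.0031 | yaw -12.98 tilt [ 0.0005 -0.0036]
```

drive_tool(plan="0 0.3 0.05 0 0;0 0.6 0.05 0 0;0 0.9 0.05 0 0;0 1.2 0.05 0 0;0 1.5 0.05 0 0;0 1.7 0.05 0 0;0 1.7 0.05 0 0;0 1.7 -1 0 0;0 0.8 -1.5 0 0;0 0.1 -1.5 0 0")

```text
clock: 23.85
ee_pos: [0.4815, -0.008, 0.2726]
ee_rot: [0.782, 0.623, -0.001, 0.001]
contact_force: [0.4, 0.4, 0.1]
opening: 0.0003
```

```bash
python3 - <<'E'
from h import *
st();go([.4826,-.0078,.258],-12.8)
d=get_image("wrist");np.savez("w21.npz",**d);cv2.imwrite("pics/w21.png",cv2.resize(d["image"][130:350,230:430,::-1],None,fx=2.7,fy=2.7,interpolation=2))
E
```

```text
t 23.85 pos [ 0.4815 -0.008   0.2726] F [0.45 0.43 0.06] T [-0.04  0.06 -0.03] open 0.0003
shift cm [0.05 0.1  1.46] turn -0.0029 | yaw -12.97 tilt [ 0.     -0.0034]
```

View pics/w21.png

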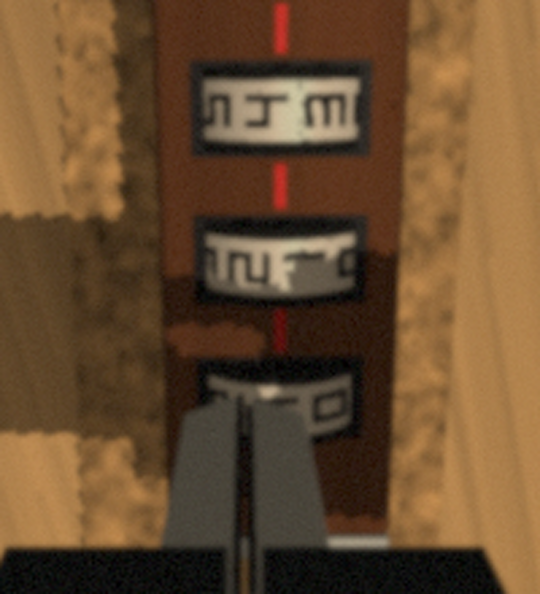

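The hundreds wheel turned about 0.78 rad for a 17 mm stroke, with no slip: the 0 is now right of the index at (330,407) and the 1 is near the tip. Second stroke.

drive_tool(plan="0 0.1 0.8 0 0;0 0.1 1.3 0 0;0 0.1 1.6 0 0;0 0.1 1.6 0 0;0 0.4 1.6 0 0;0 0.7 1.6 0 0;0 1 1.6 0 0;0 1.3 1.6 0 0;0 1.55 1.6 0 0;0 1.55 1.6 0 0;0 1.55 0.5 0 0;-3 1 -2 0 0")

```text
clock: 25.1
ee_pos: [0.4839, -0.036, 0.2912]
ee_rot: [0.78, 0.625, -0.002, -0.001]
contact_force: [0.6, -1.2, 0.2]
opening: 0.0002
```

```bash
cat > look.py <<'E'
from h import *
import sys
tag=sys.argv[1]; st()
d=get_image("wrist");np.savez(tag+".npz",**d)
C=np.array([.498,.0235]);t=np.radians(77.2);u=np.array([np.cos(t),np.sin(t)])
uv=proj(d,[np.r_[C,.055]])[0];print(uv)
x,y=int(uv[0]),int(uv[1]);y0=max(0,y-110);x0=x-60
cv2.imwrite("pics/"+tag+".png",cv2.resize(d["image"][y0:y0+190,x0:x0+120,::-1],None,fx=3.1,fy=3.1,interpolation=2))
E
python3 look.py w22
```

```text
t 25.1 pos [ 0.4839 -0.036   0.2912] F [ 0.56 -1.16  0.16] T [-0.06  0.09  0.03] open 0.0002
[321.98451981 180.86472739]
```

View pics/w22.png

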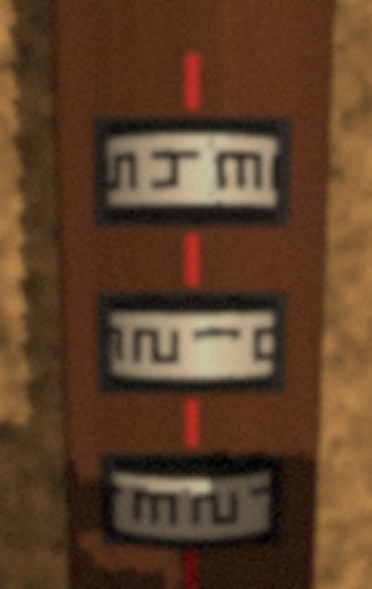

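```bash
cat > dig.py <<'E'
from h import *
import sys
def digs(tag,C=np.array([.498,.0235]),t=np.radians(77.2)):
    d=load(tag);im=d["image"];u=np.array([np.cos(t),np.sin(t),0]);v=np.array([u[1],-u[0],0]);Z=np.array([0,0,1.])
    hsv=cv2.cvtColor(im,cv2.COLOR_RGB2HSV);H,S,V=[hsv[...,i].astype(int) for i in range(3)]
    o=np.r_[C,0]
    x,y=proj(d,[o+.052*Z])[0]
    red=((H<6)|(H>174))&(S>150)&(V>90)
    yy,xx=np.nonzero(red);k=(abs(xx-x)<25)&(abs(yy-y)<130);X=plane(d,np.c_[xx[k],yy[k]],.050)-o
    a=X@u;b=X@v;k=(abs(a)<.065)&(abs(b)<.012);pl=np.polyfit(a[k],b[k],1);print("red line v mm",np.round(pl[1]*1000,2),"slope deg",np.degrees(pl[0]).round(2),k.sum())
    ctr=(a[k].max()+a[k].min())/2; print("a range",a[k].min(),a[k].max())
    for n,w in [("H",-.034),("T",0),("O",.034)]:
        # unwrap: angles -50..50 deg, axial +-6mm
        ph=np.radians(np.arange(-48,48.1,1.));ax=np.linspace(-.0065,.0065,15)
        A,PH=np.meshgrid(w+ax,ph,indexing="ij")
        Pt=o+A[...,None]*u+(np.polyval(pl,A)+.021*np.sin(PH))[...,None]*v+(.038+.021*np.cos(PH))[...,None]*Z
        q=proj(d,Pt.reshape(-1,3)).astype(np.float32).reshape(*A.shape,2)
        g=cv2.remap(im,q[...,0],q[...,1],1).astype(float).mean(2)
        bg=np.percentile(g,85,axis=0);dark=(g<0.62*bg).sum(0)
        on=dark>=1
        runs=[];s=None
        for i,z in enumerate(on):
            if z and s is None:s=i
            if (not z or i==len(on)-1) and s is not None:
                runs.append((s-48,i-1-48,int(dark[s:i].sum())));s=None
        print(n,runs)
        cv2.imwrite(f"pics/{tag}_{n}.png",cv2.resize(g.T.astype(np.uint8),None,fx=12,fy=6))
if __name__=="__main__": digs(sys.argv[1])
E
python3 dig.py w22; python3 dig.py w19; python3 dig.py w21
python3 -c "
import cv2,numpy as np
o=np.hstack([cv2.imread(f'pics/w22_{n}.png') for n in 'HTO']);cv2.imwrite('pics/u22.png',o)"
```

```text
red line v mm 0.26 slope deg -0.23 235
a range -0.021608129142359395 0.05581409103474268
H [(-48, 47, 328)]
T [(-48, -46, 14), (-42, -36, 13), (-34, -9, 81), (-7, 47, 140)]
O [(-48, 47, 291)]
red line v mm 0.28 slope deg -0.28 197
a range -0.05617921404128494 0.055110837055180675
H [(-48, -30, 19), (-18, -17, 2), (1, 7, 7), (11, 22, 16), (39, 42, 4)]
T [(-48, 46, 127)]
O [(-48, 47, 169)]
red line v mm 0.03 slope deg 0.03 186
a range -0.01875859882127437 0.055851260725283784
H [(-48, -42, 13), (-40, -38, 3), (-29, -17, 106), (-11, 2, 107), (21, 47, 108)]
T [(-48, 47, 381)]
O [(-48, 47, 295)]
```

View pics/u22.png

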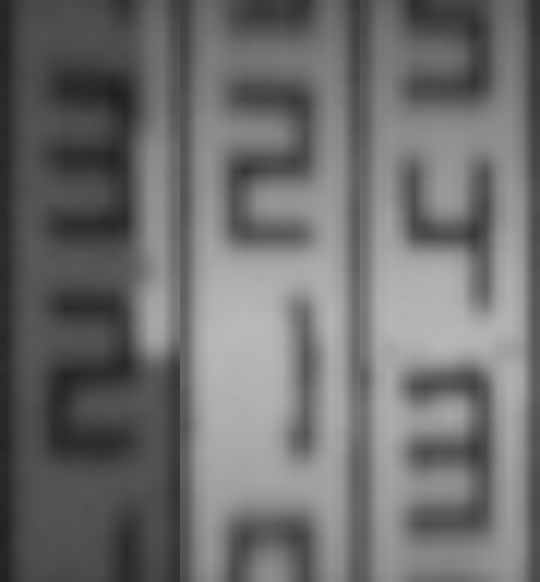

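Unwrapped wheels: H shows 2 at +14° (needs about −5 mm), T shows 2 at −21.5° (needs +129° ≈ 47 mm), O shows 4 at −9° (needs −135° ≈ 49 mm). Tens next.

```bash
python3 - <<'E'
from h import *
go([.4902,.0253,.266],-12.8);go([.4902,.0253,.2565],-12.8)
E
```

```text
shift cm [ 6.89 -0.75  2.88] turn -0.0055 | yaw -13.12 tilt [-0.0017 -0.0056]
shift cm [ 6.89 -0.75  3.83] turn -0.0055 | yaw -13.12 tilt [-0.0017 -0.0056]
```

drive_tool(plan="3.5 -0.4 1 0 0;6.9 -0.75 2 -0.005 0;6.9 -0.75 2.7 -0.005 0;6.9 -0.75 3.5 -0.005 0;6.9 -0.75 3.82 -0.005 0;6.9 -0.45 3.82 -0.005 0;6.9 -0.15 3.82 -0.005 0;6.9 0.15 3.82 -0.005 0;6.9 0.45 3.82 -0.005 0;6.9 0.75 3.82 -0.005 0;6.9 0.75 3.82 -0.005 0;6.9 0.75 2.6 -0.005 0")

```text
clock: 26.35
ee_pos: [0.5041, 0.021, 0.2681]
ee_rot: [0.782, 0.623, -0.004, 0.001]
contact_force: [-0.9, 0.8, 0.9]
opening: 0.0002
```

```bash
python3 - <<'E'
from h import *
st();go([.4902,.0253,.266],-12.8);go([.4902,.0253,.2565],-12.8)
E
```

```text
t 26.35 pos [0.5041 0.021  0.2681] F [-0.92  0.84  0.89] T [-0.04  0.1   0.02] open 0.0002
shift cm [ 0.11 -1.45  0.21] turn -0.0022 | yaw -12.92 tilt [-0.005  -0.0063]
shift cm [ 0.12 -1.45  1.16] turn -0.0022 | yaw -12.92 tilt [-0.005  -0.0063]
```

Second tens stroke, then a look.

drive_tool(plan="0 -0.8 -0.2 0 0;0.1 -1.45 0.2 0 0;0.1 -1.45 0.8 0 0;0.1 -1.45 1.15 0 0;0.1 -1.45 1.15 0 0;0.1 -1.15 1.15 0 0;0.1 -0.85 1.15 0 0;0.1 -0.55 1.15 0 0;0.1 -0.25 1.15 0 0;0.1 0.05 1.15 0 0;0.1 0.05 1.15 0 0;0.1 0.05 -0.5 0 0")

```text
clock: 27.55
ee_pos: [0.5046, 0.0218, 0.2717]
ee_rot: [0.782, 0.623, -0.005, 0.0]
contact_force: [-1.3, -0.1, 0.7]
opening: 0.0003
```

drive_tool(plan="-4 -0.7 -1.5 0 0;-7.5 -0.7 -2.5 0 0;-7.5 -0.7 -2.5 0 0")

```text
clock: 27.85
ee_pos: [0.4803, -0.0543, 0.2983]
ee_rot: [0.785, 0.62, -0.006, 0.002]
contact_force: [0.8, -1.0, -0.8]
opening: 0.0006
```

```bash
python3 look.py w23; python3 dig.py w23 >/dev/null
python3 -c "
import cv2,numpy as np
o=np.hstack([cv2.imread(f'pics/w23_{n}.png') for n in 'HTO']);cv2.imwrite('pics/u23.png',o)"
```

```text
t 27.85 pos [ 0.4803 -0.0543  0.2983] F [ 0.84 -1.   -0.77] T [-0.09  0.02 -0.03] open 0.0006
[319.05450046 146.99227848]
```

View pics/w23.png

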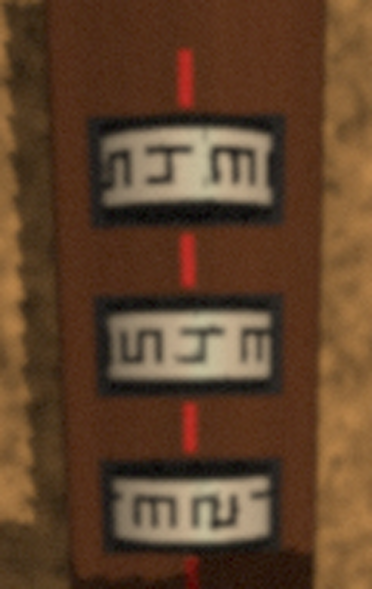

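View pics/u23.png

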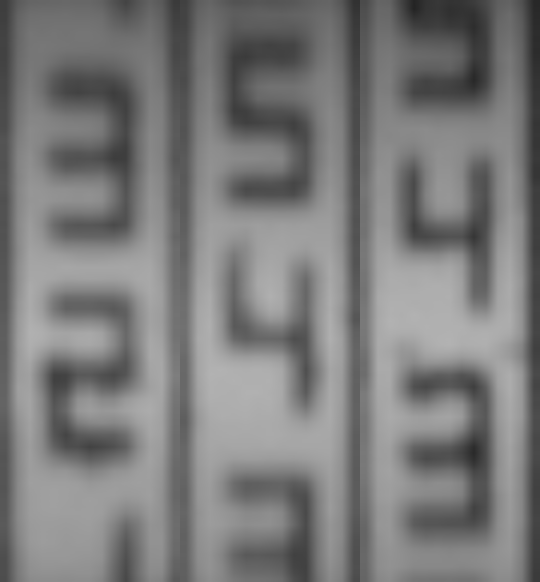

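```bash
python3 - <<'E'
from h import *
go([.4937,.0245,.266],-12.8);go([.4937,.0245,.2565],-12.8)
E
```

```text
shift cm [ 7.76 -0.48  3.09] turn -0.0072 | yaw -13.21 tilt [-0.007  -0.0078]
shift cm [ 7.77 -0.48  4.04] turn -0.0072 | yaw -13.21 tilt [-0.007  -0.0078]
```

drive_tool(plan="4 -0.4 1.5 0 0;7.75 -0.5 2.5 -0.007 0;7.75 -0.5 3 -0.007 0;7.75 -0.5 3.7 -0.007 0;7.75 -0.5 4.03 -0.007 0;7.75 -0.5 4.03 -0.007 0;7.75 -0.2 4.03 -0.007 0;7.75 0.1 4.03 -0.007 0;7.75 0.38 4.03 -0.007 0;7.75 0.38 4.03 -0.007 0;7.75 0.38 3 -0.007 0;7.75 0.38 2.5 -0.007 0")

```text
clock: 29.1
ee_pos: [0.5019, 0.0214, 0.2725]
ee_rot: [0.782, 0.623, -0.005, 0.001]
contact_force: [-0.3, 0.2, 0.2]
opening: 0.0005
```

```bash
python3 - <<'E'
from h import *
st();t=np.radians(77.2);u=np.array([np.cos(t),np.sin(t)]);v=np.array([u[1],-u[0]]);C=np.array([.498,.0235])
p=C+.034*u+.007*v;print(p)
go([*p,.266],-12.8);go([*p,.2565],-12.8)
E
```

```text
t 29.1 pos [0.5019 0.0214 0.2725] F [-0.34  0.19  0.21] T [-0.07  0.08 -0.01] open 0.0005
[0.51235869 0.05510424]
shift cm [3.53 0.27 0.61] turn -0.0019 | yaw -12.91 tilt [-0.0073 -0.0085]
shift cm [3.54 0.28 1.56] turn -0.0019 | yaw -12.91 tilt [-0.0073 -0.0085]
```

Ones, first stroke in the negative direction.

drive_tool(plan="2 0.2 0 0 0;3.5 0.3 0.3 -0.002 0;3.5 0.3 1 -0.002 0;3.5 0.3 1.55 -0.002 0;3.5 0.3 1.55 -0.002 0;3.5 0 1.55 -0.002 0;3.5 -0.3 1.55 -0.002 0;3.5 -0.6 1.55 -0.002 0;3.5 -0.9 1.55 -0.002 0;3.5 -1.05 1.55 -0.002 0;3.5 -1.05 1.55 -0.002 0;3.5 -1.05 0 -0.002 0")

```text
clock: 30.3
ee_pos: [0.4986, 0.0571, 0.2712]
ee_rot: [0.782, 0.624, -0.007, 0.0]
contact_force: [0.2, 0.6, 0.0]
opening: 0.0005
```

```bash
python3 - <<'E'
from h import *
st();t=np.radians(77.2);u=np.array([np.cos(t),np.sin(t)]);v=np.array([u[1],-u[0]]);C=np.array([.498,.0235])
p=C+.034*u+.007*v
go([*p,.266],-12.8);go([*p,.2565],-12.8)
E
```

```text
t 30.3 pos [0.4986 0.0571 0.2712] F [0.2  0.64 0.02] T [-0.11  0.09 -0.02] open 0.0005
shift cm [0.12 1.39 0.5 ] turn -0.0006 | yaw -12.83 tilt [-0.0104 -0.0091]
shift cm [0.13 1.4  1.45] turn -0.0006 | yaw -12.83 tilt [-0.0104 -0.0091]
```

drive_tool(plan="0 0.8 0 0 0;0.1 1.4 0.3 0 0;0.1 1.4 1 0 0;0.1 1.4 1.45 0 0;0.1 1.4 1.45 0 0;0.1 1.1 1.45 0 0;0.1 0.8 1.45 0 0;0.1 0.5 1.45 0 0;0.1 0.2 1.45 0 0;0.1 0.05 1.45 0 0;0.1 0.05 1.45 0 0;0.1 0.05 -0.3 0 0")

```text
clock: 31.5
ee_pos: [0.4982, 0.0577, 0.2724]
ee_rot: [0.782, 0.623, -0.009, -0.001]
contact_force: [0.3, 0.1, 0.2]
opening: 0.0004
```

drive_tool(plan="-4 0.5 -1.5 0 0;-8 0.7 -2.5 0 0;-11 0.7 -2.5 0 0;-11 0.7 -2.5 0 0")

```text
clock: 31.9
ee_pos: [0.4795, -0.0553, 0.2983]
ee_rot: [0.784, 0.621, -0.01, -0.001]
contact_force: [0.4, 0.1, -0.5]
opening: 0.0002
```

```bash
python3 look.py w24; python3 dig.py w24 | head -2
python3 -c "
import cv2,numpy as np
o=np.hstack([cv2.imread(f'pics/w24_{n}.png') for n in 'HTO']);o=np.hstack([o,cv2.resize(cv2.imread('pics/w24.png'),(250,582))[:len(o)]]) ;cv2.imwrite('pics/u24.png',o)"
```

```text
t 31.9 pos [ 0.4795 -0.0553  0.2983] F [ 0.41  0.08 -0.48] T [-0.06  0.08  0.02] open 0.0002
[323.83558489 143.36391141]
red line v mm 0.18 slope deg -0.13 270
a range -0.04940456545316997 0.05587079278521209
```

View pics/u24.png

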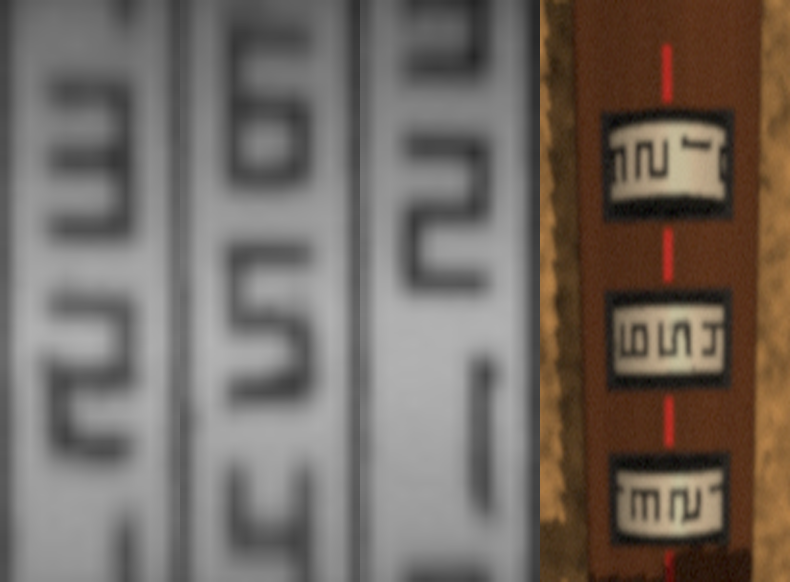

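Tens: 5 at +5.5° (needs −2 mm). Hundreds: 2 at +14° (needs −5 mm). Ones: 2 at −12° (needs −22 mm in two strokes).

```bash
cat > nx.py <<'E'
from h import *
import sys
w,o=float(sys.argv[1]),float(sys.argv[2])
st();t=np.radians(77.2);u=np.array([np.cos(t),np.sin(t)]);v=np.array([u[1],-u[0]]);C=np.array([.498,.0235])
p=C+w/1000*u+o/1000*v
go([*p,.2565],-12.8)
E
python3 nx.py 34 7
```

```text
t 31.95 pos [ 0.4801 -0.0529  0.298 ] F [-0.25  2.1  -0.24] T [-0.03  0.05 -0.01] open 0.0002
shift cm [11.3   0.75  3.98] turn -0.0056 | yaw -13.12 tilt [-0.017  -0.0101]
```

drive_tool(plan="5 0.5 1 0 0;9.5 0.75 2 -0.005 0;11.3 0.75 3 -0.005 0;11.3 0.75 3.7 -0.005 0;11.3 0.75 3.98 -0.005 0;11.3 0.75 3.98 -0.005 0;11.3 0.45 3.98 -0.005 0;11.3 0.15 3.98 -0.005 0;11.3 -0.15 3.98 -0.005 0;11.3 -0.45 3.98 -0.005 0;11.3 -0.6 3.98 -0.005 0;11.3 -0.6 2.5 -0.005 0")

```text
clock: 33.15
ee_pos: [0.4982, 0.0574, 0.2705]
ee_rot: [0.782, 0.623, -0.011, -0.002]
contact_force: [-0.3, 0.7, 0.3]
opening: 0.0003
```

```bash
python3 nx.py 34 4
```

```text
t 33.15 pos [0.4982 0.0574 0.2705] F [-0.25  0.66  0.3 ] T [-0.03  0.1   0.04] open 0.0003
shift cm [0.11 1.16 1.38] turn -0.0014 | yaw -12.88 tilt [-0.0207 -0.0108]
```

drive_tool(plan="0.1 0.7 0 0 0;0.1 1.15 0.3 0 0;0.1 1.15 1 0 0;0.1 1.15 1.38 0 0;0.1 1.15 1.38 0 0;0.1 0.85 1.38 0 0;0.1 0.55 1.38 0 0;0.1 0.35 1.38 0 0;0.1 0.35 1.38 0 0;0.1 0.35 0 0 0")

```text
clock: 34.15
ee_pos: [0.501, 0.0572, 0.2692]
ee_rot: [0.782, 0.623, -0.013, -0.003]
contact_force: [0.1, -0.6, 0.0]
opening: 0.0006
```

```bash
python3 nx.py 0 1;python3 nx.py -34 2.5
```

```text
t 34.15 pos [0.501  0.0572 0.2692] F [ 0.06 -0.61  0.02] T [-0.02  0.1  -0.01] open 0.0006
shift cm [-3.33  0.58  1.31] turn -0.0021 | yaw -12.92 tilt [-0.024  -0.0112]
t 34.15 pos [0.501  0.0572 0.2692] F [ 0.06 -0.61  0.02] T [-0.02  0.1  -0.01] open 0.0006
shift cm [-6.73  0.74  1.36] turn -0.0021 | yaw -12.92 tilt [-0.024  -0.0112]
```

drive_tool(plan="-2 0.5 0 0 0;-3.3 0.6 0.3 0 0;-3.3 0.6 0.9 0 0;-3.3 0.6 1.3 0 0;-3.3 0.6 1.3 0 0;-3.3 0.5 1.3 0 0;-3.3 0.42 1.3 0 0;-3.3 0.42 1.3 0 0;-3.3 0.42 0 0 0;-5 0.7 0 0 0;-6.7 0.75 0 0 0;-6.7 0.75 0.3 0 0")

```text
clock: 35.35
ee_pos: [0.4928, -0.0112, 0.2665]
ee_rot: [0.783, 0.622, -0.013, -0.003]
contact_force: [-0.2, 0.0, -0.1]
opening: 0.0004
```

```bash
python3 nx.py -34 2.5
```

```text
t 35.35 pos [ 0.4928 -0.0112  0.2665] F [-0.16  0.02 -0.09] T [-0.01  0.12 -0.01] open 0.0004
shift cm [0.11 0.01 1.  ] turn -0.0049 | yaw -13.08 tilt [-0.0248 -0.0119]
```

drive_tool(plan="0.1 0 0.5 0 0;0.1 0 1 0 0;0.1 0 1 0 0;0.1 -0.25 1 0 0;0.1 -0.5 1 0 0;0.1 -0.5 1 0 0;0.1 -0.5 0 0 0;-2 0 -1.5 0 0;-4.5 0 -2.5 0 0;-4.5 0 -2.5 0 0")

```text
clock: 36.35
ee_pos: [0.4832, -0.0567, 0.293]
ee_rot: [0.784, 0.621, -0.013, -0.002]
contact_force: [-0.3, 0.2, 0.7]
opening: 0.0005
```

```bash
cat > v.sh <<'E'
python3 look.py $1; python3 dig.py $1 | head -2
python3 -c "
import cv2,numpy as np
o=np.hstack([cv2.imread('pics/$1_%s.png'%n) for n in 'HTO']);o=np.hstack([o,cv2.resize(cv2.imread('pics/$1.png'),(250,582))[:len(o)]]);o[290:292,:540:4]=(0,0,255);cv2.imwrite('pics/u$1.png',o)"
E
bash v.sh w25
```

```text
t 36.35 pos [ 0.4832 -0.0567  0.293 ] F [-0.35  0.15  0.69] T [-0.04  0.01  0.02] open 0.0005
[319.79244933 141.17856024]
red line v mm 0.27 slope deg -0.26 325
a range -0.053018473362467594 0.0558017182338049
```

View pics/uw25.png

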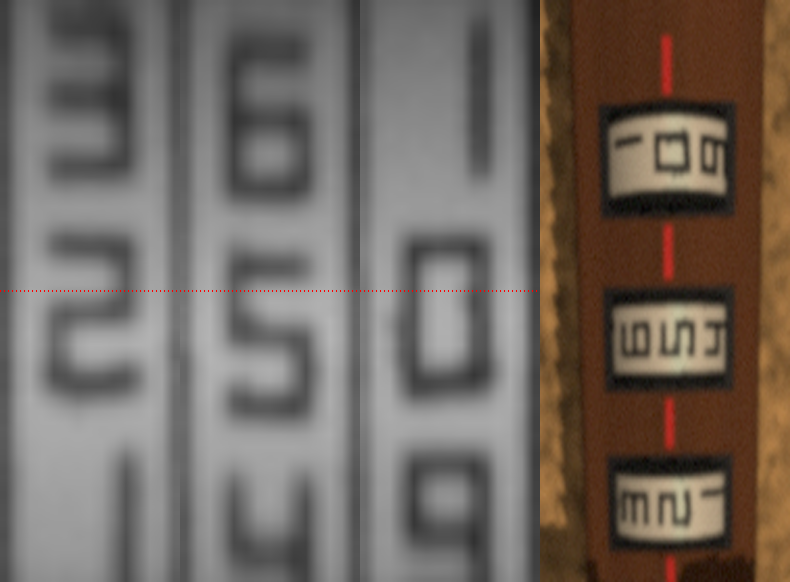

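The wheels now read 2-5-0, with residuals H +3.6°, T +7° and O +4°. Each press adds a small + bias, so I'll trim with that included.

```bash
python3 nx.py -34 2;python3 nx.py 0 2.5; python3 nx.py 34 2
```

```text
t 36.4 pos [ 0.4833 -0.055   0.2923] F [ 1.29  1.31 -0.76] T [-0.01  0.07 -0.01] open 0.0003
shift cm [ 4.64 -0.06  3.51] turn -0.0066 | yaw -13.18 tilt [-0.0244 -0.0118]
t 36.4 pos [ 0.4833 -0.055   0.2923] F [ 1.29  1.31 -0.76] T [-0.01  0.07 -0.01] open 0.0003
shift cm [ 8.04 -0.03  3.45] turn -0.0066 | yaw -13.18 tilt [-0.0244 -0.0118]
t 36.4 pos [ 0.4833 -0.055   0.2923] F [ 1.29  1.31 -0.76] T [-0.01  0.07 -0.01] open 0.0003
shift cm [11.43 -0.1   3.39] turn -0.0066 | yaw -13.18 tilt [-0.0244 -0.0118]
```

drive_tool(plan="2.5 0 1.5 0 0;4.65 -0.05 2.5 -0.006 0;4.65 -0.05 2.8 -0.006 0;4.65 -0.05 3.2 -0.006 0;4.65 -0.05 3.48 -0.006 0;4.65 -0.05 3.48 -0.006 0;4.65 -0.2 3.48 -0.006 0;4.65 -0.33 3.48 -0.006 0;4.65 -0.33 3.48 -0.006 0;4.65 -0.33 2.3 -0.006 0;6.5 -0.05 2.3 -0.006 0;8 -0.05 2.5 -0.006 0")

```text
clock: 37.6
ee_pos: [0.5009, 0.0224, 0.2668]
ee_rot: [0.782, 0.623, -0.013, -0.002]
contact_force: [0.8, 0.2, -0.1]
opening: 0.0003
```

```bash
python3 nx.py 0 2.5; python3 nx.py 34 2
```

```text
t 37.6 pos [0.5009 0.0224 0.2668] F [ 0.82  0.21 -0.15] T [-0.05  0.06  0.06] open 0.0003
shift cm [ 0.06 -0.03  1.03] turn -0.0026 | yaw -12.95 tilt [-0.0229 -0.0122]
t 37.6 pos [0.5009 0.0224 0.2668] F [ 0.82  0.21 -0.15] T [-0.05  0.06  0.06] open 0.0003
shift cm [ 3.46 -0.09  0.98] turn -0.0026 | yaw -12.95 tilt [-0.0229 -0.0122]
```

drive_tool(plan="0 0 0.6 0 0;0 0 1 0 0;0 0 1 0 0;0 -0.25 1 0 0;0 -0.46 1 0 0;0 -0.46 1 0 0;0 -0.46 0 0 0;2 -0.1 -0.1 0 0;3.45 -0.1 0 0 0;3.45 -0.1 0.3 0 0")

```text
clock: 38.6
ee_pos: [0.5076, 0.0581, 0.2629]
ee_rot: [0.781, 0.624, -0.013, -0.003]
contact_force: [-0.2, 0.9, 0.1]
opening: 0.0002
```

drive_tool(plan="0 0 0.3 0 0;0 0 0.67 0 0;0 0 0.67 0 0;0 -0.15 0.67 0 0;0 -0.28 0.67 0 0;0 -0.28 0.67 0 0;0 -0.28 -0.5 0 0;-4 0 -2 0 0;-8 0 -3 0 0;-11.5 0 -3 0 0;-11.5 0 -3 0 0")

```text
clock: 39.7
ee_pos: [0.4811, -0.0594, 0.2953]
ee_rot: [0.784, 0.621, -0.014, -0.002]
contact_force: [-0.4, 1.1, 0.2]
opening: 0.0007
```

```bash
bash v.sh w26
```

```text
t 39.7 pos [ 0.4811 -0.0594  0.2953] F [-0.36  1.08  0.18] T [-0.02  0.08 -0.  ] open 0.0007
[322.22353323 135.60825015]
red line v mm 0.23 slope deg -0.12 339
a range -0.05617027207037256 0.055618935830365195
```

View pics/uw26.png

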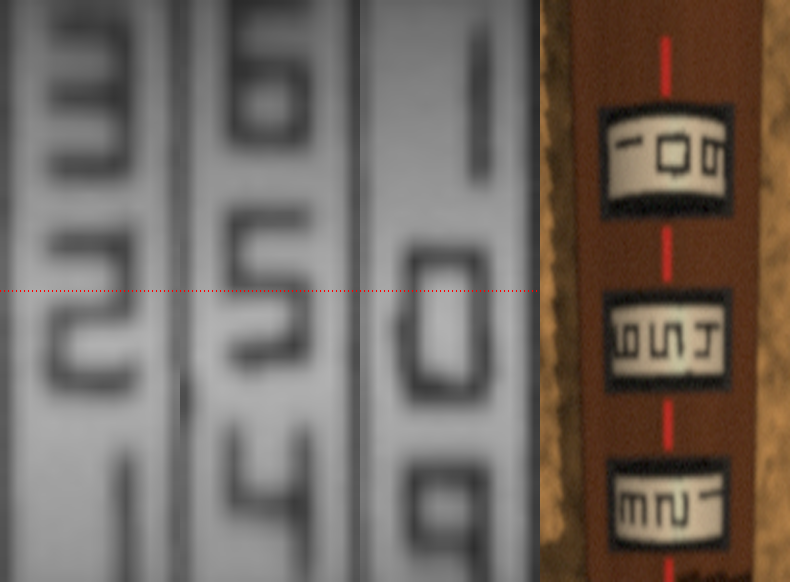

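T is at −1° now. H is +3.3° and O is +5°, so one more trim on each.

```bash
python3 nx.py -34 2; python3 nx.py 34 2
```

```text
t 39.75 pos [ 0.4818 -0.0567  0.2949] F [ 0.51  0.49 -0.21] T [ 0.    0.02 -0.02] open 0.0005
shift cm [4.85 0.06 3.76] turn -0.0055 | yaw -13.11 tilt [-0.0242 -0.0125]
t 39.75 pos [ 0.4818 -0.0567  0.2949] F [ 0.51  0.49 -0.21] T [ 0.    0.02 -0.02] open 0.0005
shift cm [11.65  0.02  3.64] turn -0.0055 | yaw -13.11 tilt [-0.0242 -0.0125]
```

drive_tool(plan="2.5 0 1.7 0 0;4.85 0.05 2.7 -0.005 0;4.85 0.05 3 -0.005 0;4.85 0.05 3.4 -0.005 0;4.85 0.05 3.73 -0.005 0;4.85 0.05 3.73 -0.005 0;4.85 -0.15 3.73 -0.005 0;4.85 -0.3 3.73 -0.005 0;4.85 -0.3 3.73 -0.005 0;4.85 -0.3 2.2 -0.005 0;8.5 0 2 -0.005 0;11.6 0 2.2 -0.005 0")

```text
clock: 40.95
ee_pos: [0.5084, 0.0552, 0.272]
ee_rot: [0.783, 0.622, -0.012, -0.002]
contact_force: [0.0, 0.1, -0.6]
opening: 0.0007
```

```bash
python3 nx.py 34 2
```

```text
t 40.95 pos [0.5084 0.0552 0.272 ] F [ 0.04  0.14 -0.55] T [-0.03  0.   -0.02] open 0.0007
shift cm [ 0.1  -0.09  1.55] turn -0.0041 | yaw -13.04 tilt [-0.0213 -0.0126]
```

drive_tool(plan="0.1 -0.1 0.8 0 0;0.1 -0.1 1.2 0 0;0.1 -0.1 1.53 0 0;0.1 -0.1 1.53 0 0;0.1 -0.3 1.53 0 0;0.1 -0.5 1.53 0 0;0.1 -0.5 1.53 0 0;0.1 -0.5 0 0 0;-4 -0.2 -1.5 0 0;-8 0 -2 0 0;-11.5 0 -2 0 0;-11.5 0 -2 0 0")

```text
clock: 42.15
ee_pos: [0.4809, -0.0636, 0.2946]
ee_rot: [0.786, 0.618, -0.014, -0.0]
contact_force: [-0.5, 0.5, -0.3]
opening: 0.0005
```

```bash
bash v.sh w27
```

```text
t 42.15 pos [ 0.4809 -0.0636  0.2946] F [-0.47  0.5  -0.35] T [-0.03  0.09 -0.01] open 0.0005
[319.01402197 128.08825811]
red line v mm 0.25 slope deg -0.16 339
a range -0.05623907502942563 0.05565302468727772
```

View pics/uw27.png

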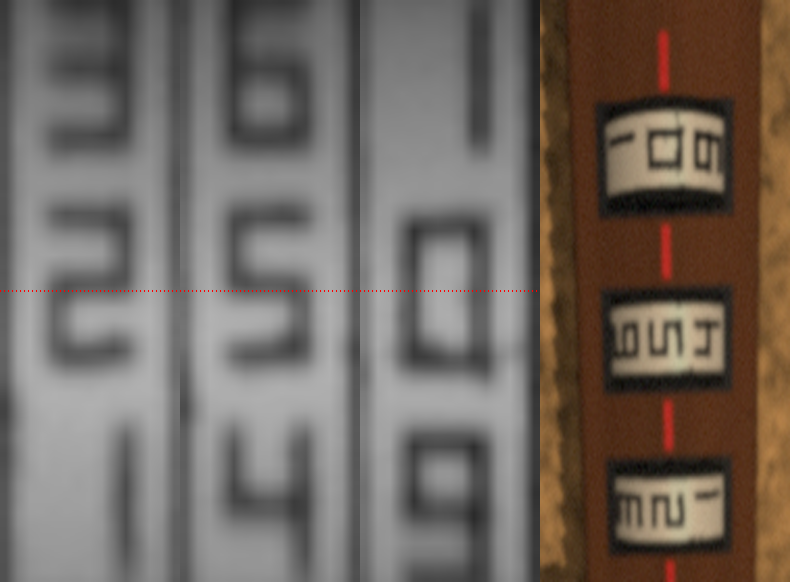

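It reads 250 with all digits within about 1° of the index. Now to recheck the centring on the mat.

```bash
python3 - <<'E'
from h import *
im=load("w27")["image"]
cv2.imwrite("pics/w27c.png",cv2.resize(im[0:270,230:410,::-1],None,fx=2.2,fy=2.2,interpolation=2))
E
```

```text
(no output)
```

View pics/w27c.png

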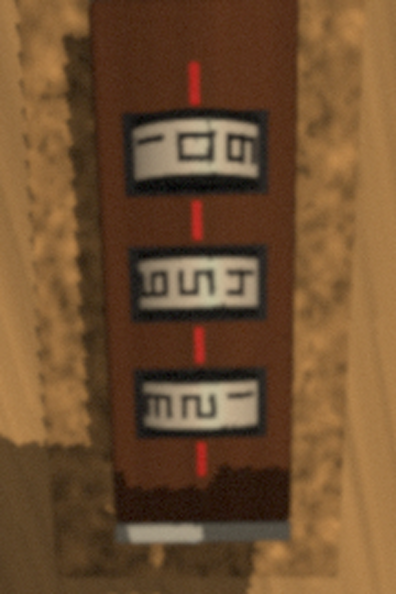

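```bash
python3 - <<'E'
from h import *
d=load("w27");t=np.radians(77);u=np.array([np.cos(t),np.sin(t)]);v=np.array([u[1],-u[0]])
f=lambda L,z: plane(d,np.array(L)/2.2+np.array([230,0]),z)[:,:2]*1000
im=cv2.GaussianBlur(d["image"],(0,0),1.2).astype(int)
for name,pp,z in [("matL",[(23,150),(40,420),(57,575)],.004),("matR",[(361,150),(346,420),(335,575)],.004),("barL",[(96,150),(113,420),(118,525)],.05),("barR",[(298,150),(293,420),(290,525)],.05),("matend",[(57,576),(335,576)],.004),("barend",[(116,543),(290,540)],.05)]:
    X=f(pp,z);print(name,"v",(X@v).round(1),"u",(X@u).round(1))
d=load("w19");g=lambda L,z: plane(d,np.array(L)/2.4+np.array([240,0]),z)[:,:2]*1000
for name,pp,z in [("matL",[(35,22),(45,300),(56,553)],.004),("matR",[(322,22),(302,557)],.004),("barL",[(100,60),(116,505)],.05),("barR",[(266,60),(261,505)],.05),("matends",[(180,22),(180,556)],.004),("barends",[(180,52),(180,514)],.05)]:
    X=g(pp,z);print("19",name,"v",(X@v).round(1),"u",(X@u).round(1))
E
```

```text
matL v [422.1 421.2 423.3] u [179.6  90.3  30.1]
matR v [534.  533.  531.5] u [177.8  89.2  29.4]
barL v [452.9 454.2 454.3] u [169.8  95.9  62.9]
barR v [508.2 508.7 508.5] u [168.9  95.4  62.5]
matend v [423.3 531.5] u [29.7 29. ]
barend v [453.4 508.6] u [57.  57.6]
19 matL v [424.4 423.1 422.3] u [236.9 137.6  30.9]
19 matR v [533.1 532.5] u [236.9  28.4]
19 barL v [452.8 453.8] u [209.3  60.3]
19 barR v [507.9 509.2] u [209.3  60. ]
19 matends v [479.3 477.7] u [236.8  29.2]
19 barends v [479.3 478.2] u [211.7  56.7]
```

The counter sits about 3 mm off toward the reader's side (v: bar 481, mat 477.8). I'll nudge it with the nearly closed jaws, without clamping.

```bash
python3 - <<'E'
from h import *
s=read_state();z=R.from_quat(s["ee_rot"]).apply([0,0,1]);g=np.array([.4944,.0235,.034]);p=g-.1804*z
print(p);st();go([p[0],p[1],.29],-13);go(p,-13)
E
```

```text
[0.49836105 0.02604199 0.21433859]
t 42.2 pos [ 0.4816 -0.0608  0.2943] F [0.16 1.46 0.47] T [0.05 0.03 0.02] open 0.0005
shift cm [ 8.84 -0.39  0.27] turn -0.009 | yaw -13.52 tilt [-0.022  -0.0141]
shift cm [ 8.98 -0.26  7.83] turn -0.009 | yaw -13.52 tilt [-0.022  -0.0141]
```

drive_tool(plan="2 0 -0.5 0 100;5 -0.2 -0.5 -0.009 100;8 -0.3 0 -0.009 100;8.9 -0.35 0.3 -0.009 100;8.9 -0.35 0.3 -0.009 100;8.9 -0.35 0.3 -0.009 100;8.9 -0.35 0.3 -0.009 100;8.9 -0.3 2 -0.009 100")

```text
clock: 43.0
ee_pos: [0.4998, 0.0247, 0.2741]
ee_rot: [0.783, 0.622, -0.011, 0.0]
contact_force: [1.2, -0.4, -0.4]
opening: 0.0612
```

```bash
python3 - <<'E'
from h import *
s=read_state();z=R.from_quat(s["ee_rot"]).apply([0,0,1]);g=np.array([.4944,.0235,.034]);p=g-.1804*z
st();go(p,-13)
E
```

```text
t 43.0 pos [0.4998 0.0247 0.2741] F [ 1.2  -0.39 -0.38] T [-0.06  0.01  0.02] open 0.0612
shift cm [ 0.2  -0.16  5.97] turn -0.0022 | yaw -13.13 tilt [-0.0179 -0.0144]
```

drive_tool(plan="0.2 -0.15 0 0 100;0.2 -0.15 0 0 100;0.2 -0.15 0 0 100;0.2 -0.15 0 0 100;0.2 -0.15 0 0 100;0.2 -0.15 2 0 100;0.2 -0.15 4 0 100;0.2 -0.15 6 0 100;0.2 -0.15 6 0 100;0.2 -0.15 6 0 80")

```text
clock: 44.0
ee_pos: [0.4977, 0.026, 0.2143]
ee_rot: [0.783, 0.622, -0.012, -0.0]
contact_force: [0.1, 0.2, -0.3]
opening: 0.0891
```

```bash
python3 - <<'E'
from h import *
s=read_state();z=R.from_quat(s["ee_rot"]).apply([0,0,1]);g=np.array([.4944,.0235,.034]);p=g-.1804*z
st();go(p,-13)
E
```

```text
t 44.0 pos [0.4977 0.026  0.2143] F [ 0.13  0.21 -0.28] T [-0.07  0.12 -0.01] open 0.0891
shift cm [ 0.01 -0.   -0.01] turn -0.0025 | yaw -13.14 tilt [-0.0183 -0.0145]
```

Positioned. Closing to just over the bar's width (about 57.5 mm), then reopening.

drive_tool(plan="0 0 0 0 75;0 0 0 0 70;0 0 0 0 66;0 0 0 0 63;0 0 0 0 61;0 0 0 0 61;0 0 0 0 61;0 0 0 0 61")

```text
clock: 44.8
ee_pos: [0.4989, 0.0258, 0.2147]
ee_rot: [0.783, 0.621, -0.01, 0.001]
contact_force: [4.9, -0.0, 3.1]
opening: 0.0573
```

drive_tool(plan="0 0 0 0 75;0 0 0 0 90;0 0 0 0 90;0 0 -3 0 90;0 0 -7 0 90;-4 0 -10 0 0;-8 0 -13.5 0 0;-10 0 -15.5 0 0;-10 0 -15.5 0 0")

```text
clock: 45.7
ee_pos: [0.4778, -0.0726, 0.3741]
ee_rot: [0.785, 0.619, -0.009, 0.003]
contact_force: [0.6, 0.0, -0.5]
opening: 0.0559
```

```bash
bash v.sh w28; python3 - <<'E'
from h import *
im=load("w28")["image"]
cv2.imwrite("pics/w28c.png",cv2.resize(im[0:240,230:410,::-1],None,fx=2.4,fy=2.4,interpolation=2))
E
```

```text
t 45.7 pos [ 0.4778 -0.0726  0.3741] F [ 0.65  0.02 -0.47] T [ 0.02  0.03 -0.06] open 0.0559
[318.38007847 121.95903053]
red line v mm -0.37 slope deg -0.07 205
a range -0.0556802758381883 0.05513283856610821
```

View pics/w28c.png

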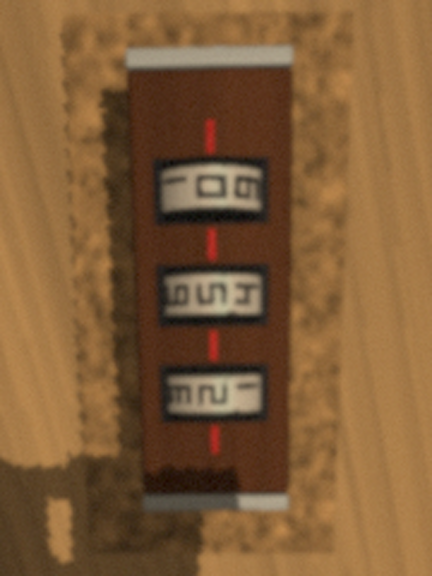

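View pics/uw28.png

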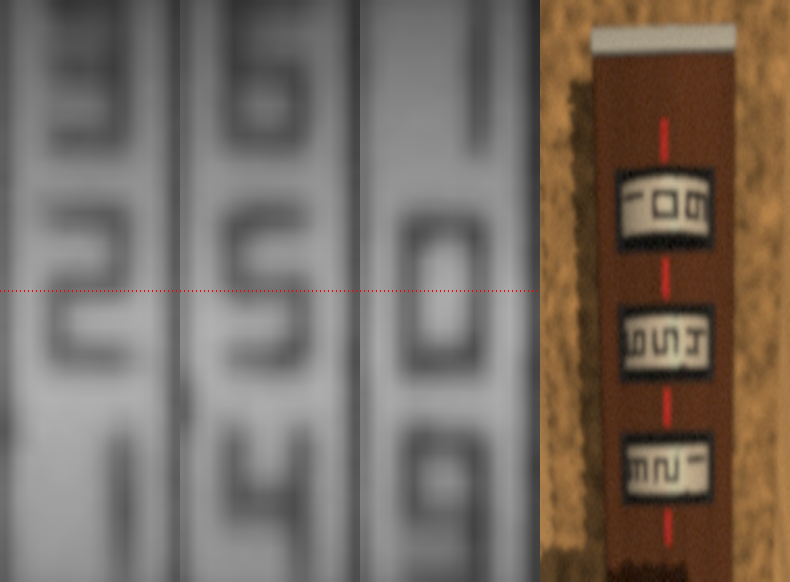

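```bash
python3 - <<'E'
from h import *
d=load("w28");t=np.radians(77);u=np.array([np.cos(t),np.sin(t)]);v=np.array([u[1],-u[0]])
g=lambda L,z: plane(d,np.array(L)/2.4+np.array([230,0]),z)[:,:2]*1000
M=g([(64,15),(352,12),(333,552),(78,550)],.004);B=g([(127,46),(293,46),(289,510),(143,510)],.05)
for X in (M,B): print((X@v).round(1),(X@u).round(1),(X@v).mean().round(2),(X@u).mean().round(2))
go([.474,-.327,.33])
E
```

```text
[424.6 532.9 532.6 418. ] [237.4 237.2  28.5  30.2] 477.04 133.34
[452.6 507.3 508.6 452.6] [212.1 211.5  56.7  57.1] 480.27 134.33
shift cm [-25.     5.57   4.61] turn 0 | yaw -13.32 tilt [-0.0134 -0.0144]
```

Only about 0.7 mm of that took, because the tool yielded. One more nudge with a bigger offset; there's time.

```bash
python3 - <<'E'
from h import *
s=read_state();z=R.from_quat(s["ee_rot"]).apply([0,0,1]);g=np.array([.4914,.0235,.034]);p=g-.1804*z
st();go([p[0],p[1],.28],-13);go(p,-13)
E
```

```text
t 45.75 pos [ 0.4779 -0.0703  0.3724] F [ 0.54  0.53 -0.93] T [0.04 0.01 0.03] open 0.0521
shift cm [ 9.9  -0.58  9.07] turn -0.0056 | yaw -13.32 tilt [-0.0134 -0.0144]
shift cm [10.01 -0.52 15.64] turn -0.0056 | yaw -13.32 tilt [-0.0134 -0.0144]
```

drive_tool(plan="3 -0.2 2 -0.005 100;6 -0.4 5 -0.005 100;9 -0.5 8 -0.005 100;10 -0.55 9 -0.005 100;10 -0.55 9 -0.005 100;10 -0.55 9 -0.005 100;10 -0.5 12 -0.005 100;10 -0.5 14.5 -0.005 95;10 -0.5 15.6 -0.005 90;10 -0.5 15.6 -0.005 80")

```text
clock: 46.75
ee_pos: [0.4938, 0.0247, 0.2146]
ee_rot: [0.783, 0.621, -0.01, 0.001]
contact_force: [-0.6, -0.2, 0.6]
opening: 0.0799
```

```bash
python3 - <<'E'
from h import *
s=read_state();z=R.from_quat(s["ee_rot"]).apply([0,0,1]);g=np.array([.4914,.0235,.034]);p=g-.1804*z
st();go(p,-13)
E
```

```text
t 46.75 pos [0.4938 0.0247 0.2146] F [-0.59 -0.24  0.64] T [-0.07  0.04  0.01] open 0.0799
shift cm [ 0.15 -0.01  0.02] turn -0.0027 | yaw -13.15 tilt [-0.0146 -0.0149]
```

drive_tool(plan="0 0 0 0 75;0 0 0 0 70;0 0 0 0 66;0 0 0 0 63;0 0 0 0 61;0 0 0 0 61;0 0 0 0 61;0 0 0 0 61")

```text
clock: 47.55
ee_pos: [0.4957, 0.0242, 0.2155]
ee_rot: [0.784, 0.621, -0.008, 0.004]
contact_force: [4.9, -2.5, 3.4]
opening: 0.057
```

drive_tool(plan="0 0 0 0 75;0 0 0 0 90;0 0 0 0 90;0 0 -3 0 90;0 0 -7 0 90;-4 0 -10 0 0;-8 0 -13.5 0 0;-10 0 -15.5 0 0;-10 0 -15.5 0 0")

```text
clock: 48.45
ee_pos: [0.4737, -0.0739, 0.3747]
ee_rot: [0.785, 0.619, -0.007, 0.005]
contact_force: [-0.2, 0.2, 0.1]
opening: 0.0561
```

```bash
bash v.sh w29; python3 - <<'E'
from h import *
im=load("w29")["image"]
cv2.imwrite("pics/w29c.png",cv2.resize(im[0:240,230:410,::-1],None,fx=2.4,fy=2.4,interpolation=2))
E
```

```text
t 48.45 pos [ 0.4737 -0.0739  0.3747] F [-0.16  0.18  0.07] T [-0.04  0.02 -0.04] open 0.0561
[320.38746892 119.52063688]
red line v mm -1.81 slope deg 0.04 202
a range -0.055926828886348826 0.055529504880206304
```

View pics/w29c.png

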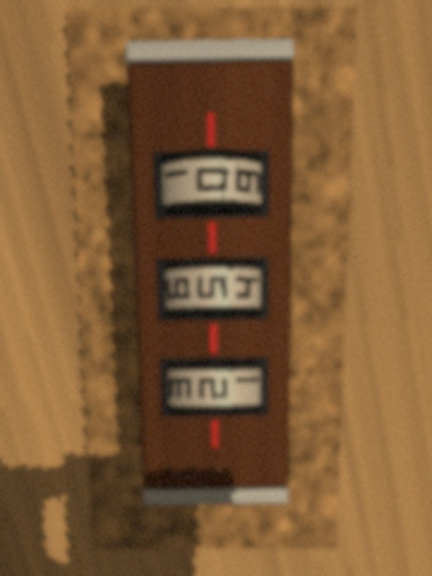

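Centred now to about 1 mm, and it still reads 250. On to the bell.

```bash
python3 - <<'E'
from h import *
s=read_state();z=R.from_quat(s["ee_rot"]).apply([0,0,1]);g=np.array([.4735,-.327,.125]);p=g-.199*z
st();go(p);print(p)
E
```

```text
t 48.5 pos [ 0.4738 -0.0715  0.373 ] F [ 0.24  0.58 -0.43] T [0.01 0.08 0.04] open 0.0517
shift cm [-24.45   5.94   5.29] turn 0 | yaw -13.33 tilt [-0.0072 -0.0153]
[ 0.47492897 -0.32395006  0.3239715 ]
```

drive_tool(plan="-4 1 0.5 0 0;-8 2 1 0 0;-12 3 2 0 0;-16 4 3 0 0;-20 5 4 0 0;-23 5.7 5 0 0;-24.4 5.9 5.3 0 0;-24.4 5.9 5.3 0 0;-24.4 5.9 5.3 0 0")

```text
clock: 49.4
ee_pos: [0.4752, -0.3211, 0.3231]
ee_rot: [0.784, 0.621, -0.007, 0.002]
contact_force: [0.4, 0.5, -0.2]
opening: 0.0004
```

```bash
python3 - <<'E'
from h import *
st()
s=read_state();z=R.from_quat(s["ee_rot"]).apply([0,0,1]);g=np.array([.4735,-.327,.075]);p=g-.199*z
go(p)
d=get_image("wrist");np.savez("w30.npz",**d);e=get_image("scene");np.savez("s30.npz",**e)
print(proj(d,[[.4735,-.327,.071]]),proj(e,[[.4735,-.327,.071]]),proj(d,[np.array(s["ee_pos"])+.199*z]))
o=np.hstack([cv2.resize(d["image"],(480,360)),cv2.resize(e["image"][140:260,180:285],(315,360),interpolation=2)])
cv2.imwrite("pics/w30.png",o[:,:,::-1])
E
```

```text
t 49.4 pos [ 0.4752 -0.3211  0.3231] F [ 0.43  0.51 -0.17] T [-0.1   0.1   0.02] open 0.0004
shift cm [-0.26  0.11  4.92] turn 0 | yaw -13.21 tilt [-0.0084 -0.0125]
[[320.48110916 267.66133216]] [[226.69661063 218.47490752]] [[318.77637399 293.94569418]]
```

View pics/w30.png

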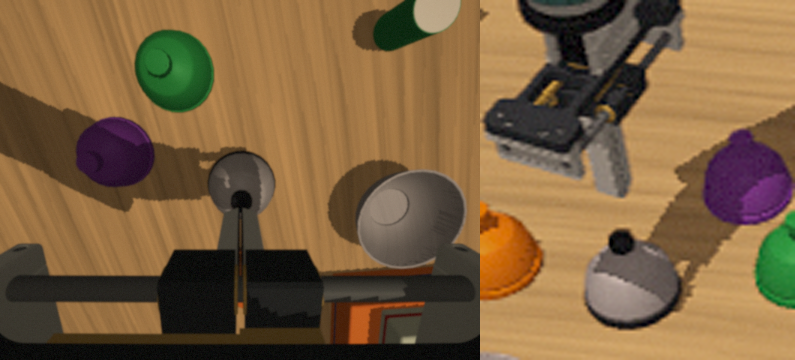

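Wrist view: the black knob of the steel bell is at (321,265), against a prediction of (320,268). The tip is right above it, so I'll press.

drive_tool(plan="-0.25 0.1 2 0 0;-0.25 0.1 4 0 0;-0.25 0.1 4.9 0 0;-0.25 0.1 5.3 0 0;-0.25 0.1 5.7 0 0;-0.25 0.1 6.1 0 0;-0.25 0.1 6.3 0 0;-0.25 0.1 6.3 0 0;-0.25 0.1 6.3 0 0")

```text
clock: 50.4
ee_pos: [0.4756, -0.3235, 0.2633]
ee_rot: [0.783, 0.622, -0.006, 0.003]
contact_force: [-3.4, 6.0, 18.2]
opening: 0.0007
```

```bash
python3 - <<'E'
from h import *
st();s=read_state();z=R.from_quat(s["ee_rot"]).apply([0,0,1]);print("tip",np.array(s["ee_pos"])+.199*z)
d=get_image("scene");cv2.imwrite("pics/s31.png",cv2.resize(d["image"][170:260,180:285,::-1],None,fx=5,fy=5,interpolation=2))
E
```

```text
t 50.4 pos [ 0.4756 -0.3235  0.2633] F [-3.43  5.97 18.22] T [ 1.41  0.94 -0.04] open 0.0007
tip [ 0.47442356 -0.32574462  0.06429321]
```

View pics/s31.png

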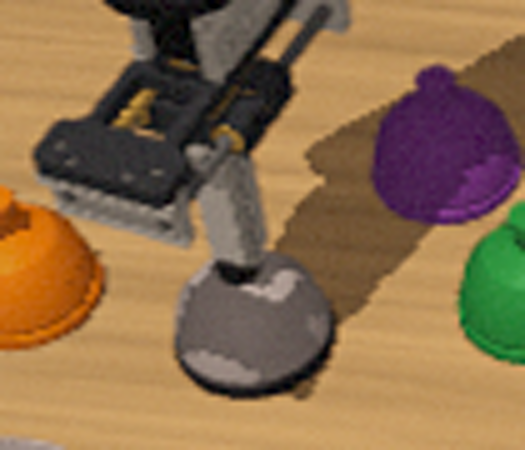

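The tip is at 64.3 mm with 18 N, against the 7 N the spring takes at the stop, so the plunger is on its stop. Letting go and rising clear.

drive_tool(plan="0 0 -0.5 0 0;0 0 -1.5 0 0;0 0 -4 0 0;0 0 -8 0 0;0 0 -12 0 0;0 0 -15 0 0;0 0 -15 0 0")

```text
clock: 51.15
ee_pos: [0.4774, -0.323, 0.4183]
ee_rot: [0.783, 0.622, -0.004, 0.007]
contact_force: [0.5, 0.8, -0.3]
opening: 0.0003
```

```bash
python3 - <<'E'
from h import *
st()
for n in ["scene","top"]:
    d=get_image(n);np.savez("f_"+n+".npz",**d);cv2.imwrite(f"pics/f_{n}.png",d["image"][:,:,::-1])
d=load("f_scene");P,uv=pts(d)
m=(abs(P[:,0]-.474)<.02)&(abs(P[:,1]+.326)<.02)&(P[:,2]<.1);print("knob top",np.percentile(P[m,2],97))
a=load("scene0");df=np.abs(a["image"].astype(int)-d["image"]).max(2)
for n,p in dict(pawnA=[.661,-.039,.036],pawnB=[.667,.084,.036]).items():
    q=proj(d,[p])[0].astype(int);print(n,df[q[1]-18:q[1]+18,q[0]-10:q[0]+10].mean())
for n,q in dict(chips=(261,297),bowl=(178,282),cards=(442,232),cup=(447,347),green=(287,226),orange=(182,222),purple=(268,198)).items(): print(n,df[q[1]-20:q[1]+20,q[0]-20:q[0]+20].mean())
E
python3 - <<'E'
import sys;sys.path.insert(0,'.');import os;os.chdir('.')
from dig import digs;digs("f_scene")
import cv2
o=cv2.imread("pics/f_scene.png");cv2.imwrite("pics/f_c.png",cv2.resize(o[215:295,310:420],None,fx=6,fy=6,interpolation=2))
E
```

```text
t 51.15 pos [ 0.4774 -0.323   0.4183] F [ 0.5   0.85 -0.32] T [-0.08  0.04  0.04] open 0.0003
knob top 0.0719602315762628
pawnA 6.694444444444445
pawnB 6.720833333333333
chips 5.500625
bowl 5.17375
cards 5.84625
cup 9.03125
green 5.60125
orange 7.056875
purple 37.8675
red line v mm -1.89 slope deg -0.39 20
a range -0.051668771758964456 0.05633109208427309
H [(-48, 47, 159)]
T [(-48, -46, 3), (-42, 47, 197)]
O [(-48, 47, 155)]
```

View pics/f_scene.png

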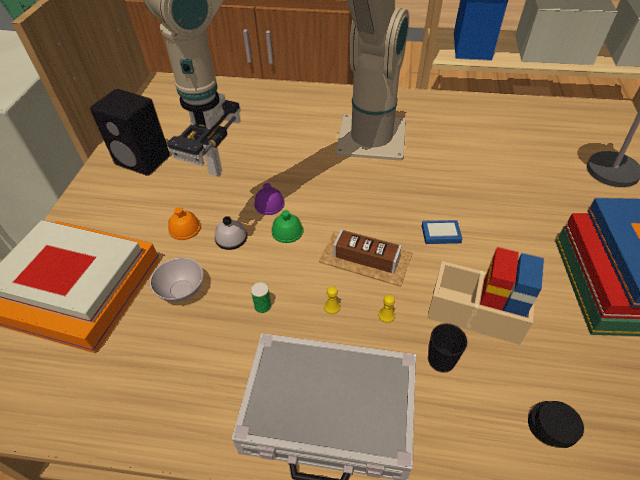

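View pics/f_c.png

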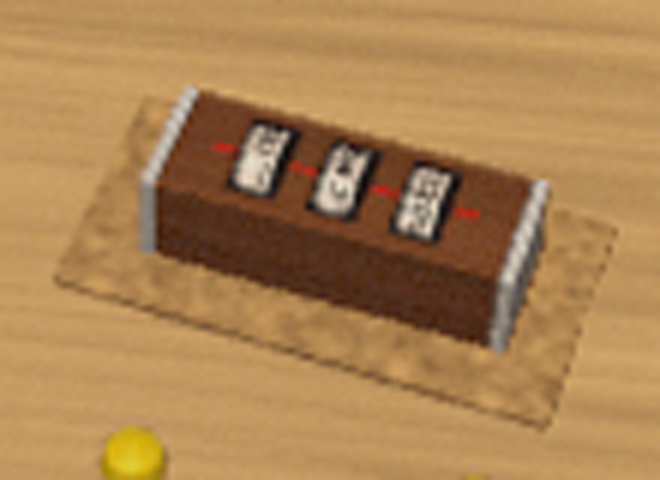

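View pics/uw29.png

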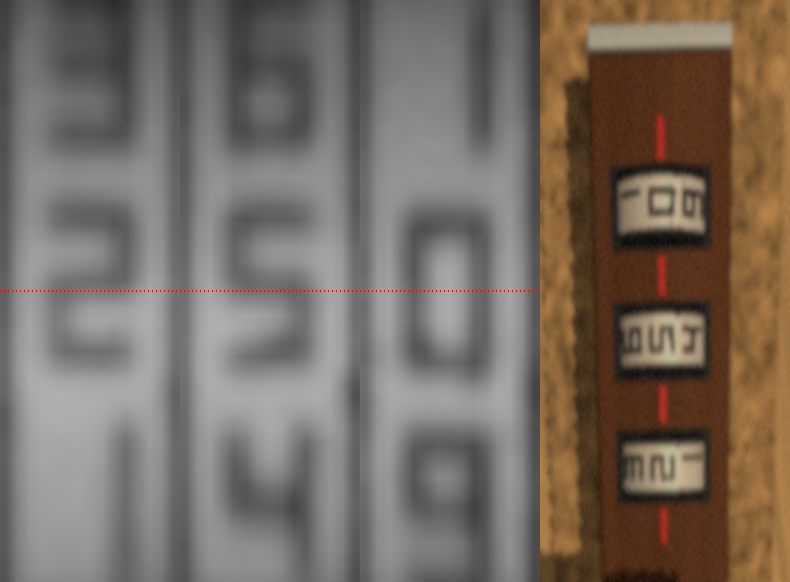

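Final views: the counter lies on the mat, wheels up, reading 250. The knob is back up at about 72 mm, the bystanders are unmoved (the purple bell's difference is the arm's shadow), and the arm is clear. Handing in.

```bash
python3 -c "
from workcell import *
print(finish_job(), read_state()['clock'])"
```

```text
the job is handed in; nothing more can be done
the job is handed in; nothing more can be done
```

The job is done and handed in at about 51 s of the 72 s allowed: the counter lies wheels up on the mat reading 250, and the bell was rung after that.

- **Laying down:** I took the counter out of the rack and tilted it on the mat, but it slipped low in the pads about 16° short of flat. I kept hold of it, levelled it on the rack wall, rested it across the empty slot, regripped it at mid-length and set it down flat without a drop.
- **Wheels:** I rolled them with the closed fingertips. In the last close wrist view, all three digits were within about 1° of the index marks. After the bell I had only a coarse scene view, too blurred to measure the digits again.
- **Centring:** the counter first lay about 3 mm off, toward the reader's side. Two nudges with the jaws moved it back about 2 mm, which leaves roughly 1 mm across the mat and 1 mm along it. The first nudge took only about 0.7 mm because the tool yielded. The fixed cameras disagree with each other by about 4 mm, so I judged the centring from the wrist camera alone.
- **Bell:** I pressed the black-knobbed steel bell until the fingertip was at 64.3 mm with 18 N, which means the plunger was on its stop. It sprang back, and the knob read about 72 mm against 71 mm when up.
- **Everything else:** comparing pictures from before and after showed no other item moved. Only the purple bell's area looked different, which I put down to the arm's shadow.

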